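Bring the spokes of a barrow wheel back up to tension

ROBOT

A 6-joint arm with a two-finger parallel gripper is mounted at the origin on the work surface. World frame = base frame: x ahead of the robot, y to its left, z up, the work surface at z = 0. Lengths are in mm, angles in rad, forces in N, time in s.
With the tool pointing down it reaches from about 275 to 750 mm from the base axis. Payload 10.2 kg.
Tool frame: the origin (TCP) lies midway between the tips of the shut fingers; the grasp point (between the pads) lies grasp_offset behind it (grasp_offset is the distance from the TCP to the grasp point, in mm); x points along the fingers, z is the direction in which the jaws open and shut, and the axes are right-handed (so a half turn about x gives the same grasp; the last joint's range is limited). The gripper opens to 85 mm and grips with 20 to 120 N. Pads are 22 mm wide; open, the fingers measure 114 mm over their backs; the gripper's body (76 mm by 85 mm) begins 54 mm behind the grasp point. The pads swing forward as they close: fully open they stand 13 mm farther back than shut.
Start: joints at [-1.401, 0.313, 1.498, -0, 1.331, -0.223], TCP at [200.946, -485.028, 231.294] pointing down, gripper open.
Joint ranges: [-2.94, 2.94], [-0.97, 2.17], [0.19, 2.56], [-1.23, 4.37], [0.02, 3.11], [-2.88, 2.88]. Speed limits (rad/s): [2.39, 2.39, 3.01, 3.14, 3.14, 3.14].

INTERFACE

Orientations are given as a unit quaternion [w, x, y, z].
In Python, from rig import sense, capture, calibration, finish_job, grasp_offset gives the robot as it stands.
- The arm moves only by the shell command python3 -m jog 'ROWS' [FORCE]. ROWS is JSON, a list of rows, each an object with "linear": the shift along the tool's x, y, z scaled (see below), a list of three; "rotation": the turn, a rotation vector about the tool's x, y, z scaled (see below), a list of three; "grip": the finger opening in mm, from 0 to 85.4. A call has 1 to 20 rows; each row is the pose to reach, as a shift and turn from the pose measured when the call began, along the tool's axes at that moment; what a row does not reach only later rows make up. The controller multiplies each number of a shift by 0.3 m and each number of a turn by 0.5 rad. A row lasts 1/12 s, in which the tool goes at most 41.7 mm and 7.16 degrees, less where a joint would pass 70% of its speed; a pose out of reach is approached as far as the arm can. A call with a number of a shift or a turn outside -1 to 1 is refused whole. A call with a gripper value outside its range is refused whole. The fingers move at their own pace and stop on an object; FORCE is the grip in N (left out, the last holds). Time passes only in rows, so rows that repeat a pose let the fingers close. It gives the time, the measured TCP pose, the force and the opening at its end, in the units of the state.
- sense(): the state, without advancing time (a new reading comes with each control period).
- capture(name): name is "side" or "top" or "wrist"; returns (picture, depth): 384x512x3 uint8, red, green, blue; 384x512 float32, mm along the optical axis (not along the pixel's ray), 0 where there is no reading.
- calibration(name): a dict with "intrinsics" (3x3 intrinsics, pixels), "dist" ([k1, k2, p1, p2, k3] as OpenCV has them; the pictures are not rectified), "world_from_camera" (4x4, takes a point from camera to world coordinates). Camera axes: x right, y up, looking along -z (the intrinsics and any distortion apply to the point x, -y, -z); pixel columns grow to the right and rows downward; lengths in mm; the calibration is good to about 2 mm. A picture is of the moment at which its call begins: read the wrist's pose just before it. calibration takes no time and is no camera call; for the wrist camera it gives the pose at the moment of the call.
- finish_job(): hands the job in, once; it reports no verdict.
The state is a dict: "time_s": time; "joints": joint angles; "dq": joint speeds; "tau": joint torques, N m; "eef_pos": TCP position; "ee_rot": TCP orientation; "force": force on the tool from outside, world axes, zero at the start; "wrist_torque": the same for the moment, N m; "grip_width": opening from 0.0 (shut) to 1.0 (fully open).
Only numpy, scipy, OpenCV 4.12 (cv2) and the standard library are available. Lean on these libraries where they do the work, as an engineer would, in place of code of your own. Each camera call takes 0.05 s, during which the arm holds its last target.

TASK

Three neighbouring spokes of the wheel clamped in the stand are slack: the one nearest the top of the wheel and the two beside it. Take the key with the flat flag handle from the tool block and tighten their square nipple heads clockwise, in order round the rim from the robot's left to its right: one quarter turn, then two quarter turns on the top one, then one quarter turn. Feel the key onto each nipple gently, touch the wheel with nothing but the key, stand the key back upright in its hole in the block, let go, and leave everything else where it is.

Things in the scene. Friction and masses are not known exactly. Their poses are not given: they have to be found in the camera images.
- key: box key 89 mm long, 0.11 kg, standing socket down in one hole of the block (which one differs). Origin: centre of the socket's mouth at its lower end; z up the shank to the handle. Socket 18.5 mm square outside, 22 mm long; square recess 11.5 mm wide, 12 mm deep, sides along x and y; shank 12 mm thick; grey flag handle 14 mm thick (along x), 44 mm wide (y), 55 to 89 mm above the origin
- rack: wooden tool block 210 x 75 x 45 mm, long along its own x; origin under its centre. Three round holes 32 mm wide, 30 mm deep (floor 15 mm above the block's underside) with 2 mm chamfers, in its mid-line at x = -70, 0 and 70 mm. Fixed
- rack_hole0 (a point): centre of the mouth of the hole at x = -70 mm, level with the block's top
- rack_hole1 (a point): centre of the mouth of the middle hole
- rack_hole2 (a point): centre of the mouth of the hole at x = 70 mm
- wheel: spoked barrow wheel 236 mm across, clamped upright in the stand (does not turn); origin in the axle, 132 mm above the bench; x along the axle, away from the robot; z to the top nipple, leaning up to 6 degrees left or right. 16 spokes 22.5 degrees apart. Channel rim: bed at radius 108 mm, flanges to 118 mm with 34 mm between them; nipple heads stand outward in the channel
- hole_1 (a point): point on the axis of the spoke next to the top one on the robot's left (+y), at its hole's middle, level with the tip of the brass nipple (120.5 mm from the axle). The nipple turns about the radial line and points straight outward, but its spoke hole is a slot along the rim: the head may stand up to 3.5 mm either way along the rim from this point, to be found by feel. Axes as the wheel's
- hole_2 (a point): the same for the nipple nearest the top of the wheel. All heads: 10 mm square, radii from the axle: tip 120.5 mm, round dome below it (5 mm wide on top, 10 mm at its foot) to 118, square part 118 to 111, 15 mm wide collar 111 to 108
- hole_3 (a point): the same for the nipple next to the top one on the robot's right (-y). On all: the key is fully home with its mouth on the collar, 9.5 mm below the tip; the head has about 9 degrees of play each way in the key. A key that stops 0 to 3.5 mm below the tip rides on the dome or the square's edge: it is beside the head (whose push points the way to it) or turned against it
- heading_1 (a joint): how the left nipple's square head stood at the start: angle (rad) from its sides lying along the rim and along the axle, counterclockwise as seen from outside the rim; does not change in a run
- heading_2 (a joint): the same for the top nipple
- heading_3 (a joint): the same for the right nipple
- nipple_1 (a joint): angle turned by the left nipple since the start (rad), 0 at the start, growing as it is tightened: clockwise as seen from outside the rim looking along the spoke to the axle. A quarter turn is 1.571. It turns stiffly (about 0.05 N m) and stays where it is left
- nipple_2 (a joint): the same for the top nipple; two quarter turns are 3.142
- nipple_3 (a joint): the same for the right nipple
- nut_driver: another tool in the block: nut driver with a round wooden handle 32 mm thick, 92 mm long, standing in a hole. Leave alone
- tee_driver: another tool in the block: driver with a 68 mm steel cross bar, 87 mm long, standing in a hole. Leave alone
- calliper: calliper lying on the bench, 190 mm long. Leave alone
- nipple_tin: round aluminium tin of spare nipples, 68 mm wide, 26 mm high. Leave alone
- weight: brass check weight, 48 mm wide, 74 mm high. Leave alone
- jaw: steel grip jaw insert, 50 x 30 x 36 mm. Leave alone
- mouse: black computer mouse, 105 x 60 x 30 mm. Leave alone
There are look-alikes about, which are no part of the job. Of the things shaped like the rack, the wooden one is meant.

How it is judged (in metres and radians):
On the way, in this order (a step that is already met when the one before it is completed fails the run):
1. the left nipple is tightened by one quarter turn (within 15 degrees) (value of joint nipple_1 between 1.31 and 1.83 rad), for 0.2 s.
2. then the top nipple is tightened by two quarter turns (within 15 degrees) (value of joint nipple_2 between 2.88 and 3.4 rad), for 0.2 s.
3. then the right nipple is tightened by one quarter turn (within 15 degrees) (value of joint nipple_3 between 1.31 and 1.83 rad), for 0.2 s.
At the end, for the whole second after the job is handed in: left and right nipples one quarter turn and the top nipple two quarter turns tighter than at the start, each within 15 degrees; the key stands upright, down on the floor of its hole in the block, released and at rest (all of step 1 and all of step 2 and all of step 3 and angle between key's own z axis and vertical below 0.12 rad and linear speed of key below 0.02 m/s and height (world z) of key below 0.022 m and (horizontal distance between key and rack_hole0 below 0.009 m or horizontal distance between key and rack_hole1 below 0.009 m or horizontal distance between key and rack_hole2 below 0.009 m)); the robot touches nothing.
It fails at once if the key is pushed against the wheel or a nipple with more than 25 N (contact force between key and wheel above 25 N).
It fails at once if the gripper or arm touches the wheel (over 2 N) (contact force between any of the fingers, the arm and wheel above 2 N).
It fails at once if another tool or thing on the bench is shifted by more than 20 mm (distance of any of nut_driver, tee_driver, calliper, nipple_tin, weight, jaw, mouse from where it was at the start of the episode above 0.02 m).
It fails at once if another tool is tipped over (angle between any of nut_driver, tee_driver's own z axis and vertical above 0.5 rad).
It also fails if it takes over 72 s, if anything falls off the work surface, if the arm or the gripper's body presses on something with over 40 N, if the wrist force passes 120 N, or if a joint passes its speed limit or range.

## Working session

There is one attempt and no reset: what is moved stays moved. The work goes in short steps, Python scripts to look and compute and a shell command to move; the robot and the scene stay as the last step left them, time stands still between calls to the robot, and variables do not carry over. Pictures are saved under pics/ and viewed, and the job is handed in when it is done.

```bash
ls; mkdir -p pics; python3 - <<'E'
from rig import *
import cv2,json
print(sense()); print(grasp_offset)
for n in ["side","top","wrist"]:
    c=calibration(n); p,d=capture(n)
    print(n,c["intrinsics"],c["dist"],c["world_from_camera"])
    cv2.imwrite(f"pics/{n}0.png",p[:,:,::-1])
    import numpy as np; np.save(f"pics/{n}0_d.npy",d)
E
```

```text
pics
{'time_s': 0.0, 'joints': array([-1.40139209e+00,  3.13479949e-01,  1.49849268e+00,  2.61993348e-05,
        1.33099368e+00, -2.23389707e-01]), 'dq': array([ 1.97836057e-03, -2.01624750e-03, -1.15456103e-03,  4.15165863e-05,
       -4.14841581e-04,  4.08561047e-04]), 'tau': array([-2.62642352e-04, -4.12263143e+01, -2.59743601e+01, -1.91439353e-04,
        4.08906824e-03,  3.61708018e-06]), 'eef_pos': array([ 200.90732176, -484.74062676,  230.69882733]), 'ee_rot': array([ 0.58762758,  0.39318008,  0.58828256, -0.39246259]), 'force': array([ 0.15835415, -0.3943189 ,  0.83903264]), 'wrist_torque': array([-0.03208401, -0.02448404,  0.02355105]), 'grip_width': 0.9992612580160217}
18.700000000000003
side [[452.95081142   0.         250.09235163]
 [  0.         452.95081142 188.55681312]
 [  0.           0.           1.        ]] [-0.08544949  0.          0.          0.          0.        ] [[ 8.22667953e-01  3.36762283e-01 -4.58048692e-01 -8.57895908e+01]
 [-5.68490182e-01  4.78732876e-01 -6.69054368e-01 -9.11511169e+02]
 [-6.02930896e-03  8.10805771e-01  5.85284246e-01  9.05461493e+0
[... 291 characters left out ...]
1 -1.14727694e-01  3.71117909e+02]
 [-9.99579690e-01 -2.77824968e-02 -8.28103149e-03 -3.80232606e+01]
 [-1.14108126e-02  1.14458781e-01  9.93362462e-01  1.36252006e+03]
 [ 0.00000000e+00  0.00000000e+00  0.00000000e+00  1.00000000e+00]]
wrist [[270.81313274   0.         254.6209878 ]
 [  0.         270.81313274 194.03306253]
 [  0.           0.           1.        ]] [-0.02187941  0.          0.          0.          0.        ] [[ 3.81442451e-01  8.88042373e-01  2.56675672e-01  2.66467313e+02]
 [-9.24390819e-01  3.66985294e-01  1.04035604e-01 -4.58276849e+02]
 [-1.80817251e-03 -2.76952230e-01  9.60881987e-01  3.73322738e+02]
 [ 0.00000000e+00  0.00000000e+00  0.00000000e+00  1.00000000e+00]]
```

View pics/side0.png

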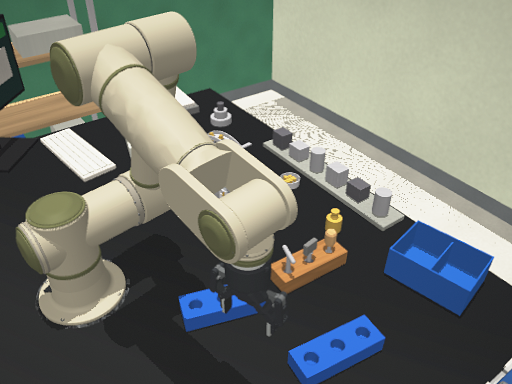

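View pics/top0.png

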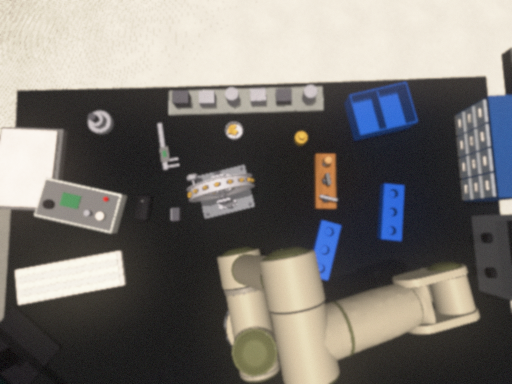

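View pics/wrist0.png

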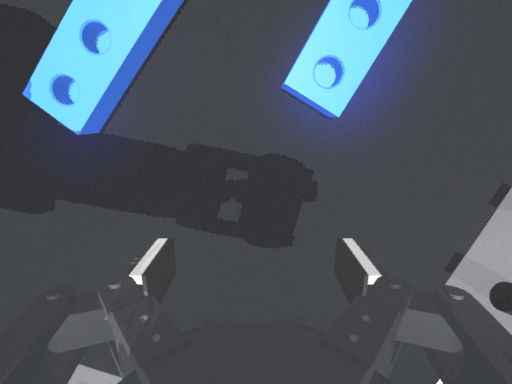

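```bash
cat > h.py <<'E'
import numpy as np, cv2
from rig import *
def K(n,c=None):
    c=c or calibration(n); return np.array(c["intrinsics"]),np.array(c["dist"]),np.array(c["world_from_camera"])
def ray(n,uv,c=None):
    k,d,T=K(n,c); q=cv2.undistortPoints(np.array([[uv]],float),k,d)[0,0]
    v=np.array([q[0],-q[1],-1.]); return T[:3,3],T[:3,:3]@v
def atz(n,uv,z,c=None):
    o,v=ray(n,uv,c); return o+v*(z-o[2])/v[2]
def atdepth(n,uv,dep,c=None):
    o,v=ray(n,uv,c); return o+v*dep
def tri(l):
    A=0;b=0
    for n,uv,c in l:
        o,v=ray(n,uv,c); v=v/np.linalg.norm(v); P=np.eye(3)-np.outer(v,v); A=A+P; b=b+P@o
    x=np.linalg.solve(A,b); 
    res=[np.linalg.norm((np.eye(3)-np.outer(v,v)/(v@v))@(x-o)) for o,v in (ray(n,uv,c) for n,uv,c in l)]
    return x,res
def proj(n,p,c=None):
    k,d,T=K(n,c); q=(np.array(p,float)-T[:3,3])@T[:3,:3]; q=q*[1,-1,-1]
    return cv2.projectPoints(q.reshape(1,3),np.zeros(3),np.zeros(3),k,d)[0].ravel()
def cloud(n,d,c=None):
    k,di,T=K(n,c); h,w=d.shape; u,v=np.meshgrid(np.arange(w),np.arange(h))
    q=cv2.undistortPoints(np.stack([u,v],-1).reshape(-1,1,2).astype(float),k,di).reshape(h,w,2)
    P=np.stack([q[...,0]*d,-q[...,1]*d,-d],-1)@T[:3,:3].T+T[:3,3]; P[d==0]=np.nan; return P
def crop(src,x0,y0,x1,y1,s,out):
    i=cv2.imread(src)[y0:y1,x0:x1]; cv2.imwrite(out,cv2.resize(i,None,fx=s,fy=s,interpolation=cv2.INTER_CUBIC))
E
python3 - <<'E'
from h import *
crop("pics/side0.png",260,200,360,300,6,"pics/side0a.png")
a=cv2.imread("pics/top0.png")
crop("pics/top0.png",180,140,345,220,4.8,"pics/top0a.png")
for u,v in [(327,180),(328,198),(328,158),(220,188)]:
    for z in (45,110): print(u,v,z,atz("top",(u,v),z).round())
d=np.load("pics/top0_d.npy");P=cloud("top",d)
for u,v in [(327,180),(328,198),(328,158),(220,188),(220,184),(318,190)]: print(u,v,P[v,u].round(1))
E
```

```text
327 180 45 [ 537. -285.   45.]
327 180 110 [ 529. -273.  110.]
328 198 45 [ 468. -285.   45.]
328 198 110 [ 463. -273.  110.]
328 158 45 [ 622. -293.   45.]
328 158 110 [ 610. -280.  110.]
220 188 45 [518. 125.  45.]
220 188 110 [511. 117. 110.]
327 180 [ 529.1 -272.9  108.5]
328 198 [ 464.3 -275.3   97.7]
328 158 [ 610.5 -280.8  106.5]
220 188 [496.3 100.7 237.9]
220 184 [509.1 100.2 241.1]
318 190 [ 500.1 -249.4   41.1]
```

View pics/side0a.png

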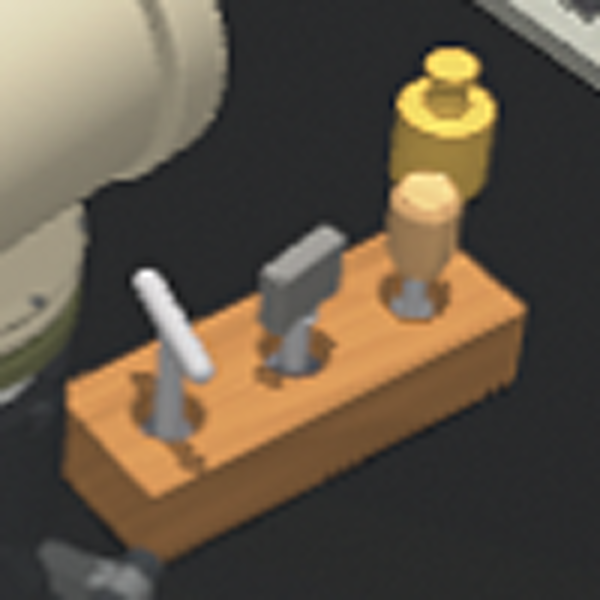

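View pics/top0a.png

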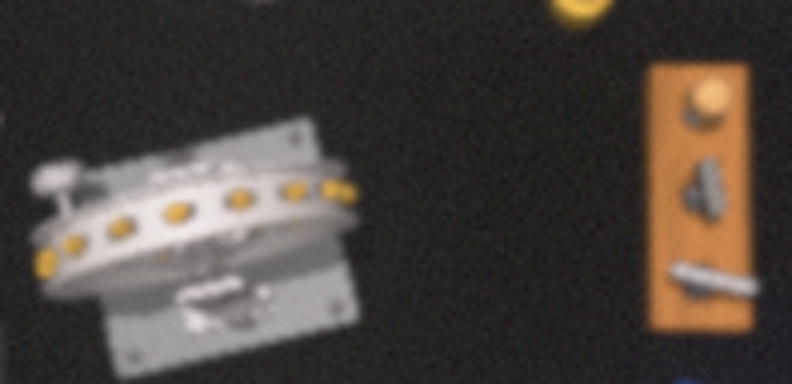

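```bash
cat >> h.py <<'E'
from scipy.spatial.transform import Rotation as Ro
def pose(s=None):
    s=s or sense(); q=s["ee_rot"]; return np.array(s["eef_pos"]),Ro.from_quat([q[1],q[2],q[3],q[0]]).as_matrix()
def Rt(down,jaw):
    "tool x = down vec, tool z ~ jaw vec"
    x=np.array(down,float); x/=np.linalg.norm(x); z=np.array(jaw,float); z-=x*(x@z); z/=np.linalg.norm(z)
    return np.stack([x,np.cross(z,x),z],1)
def plan(p,R,fr=None):
    p0,R0=fr or pose()
    return (R0.T@(np.array(p,float)-p0)/300).round(4),(Ro.from_matrix(R0.T@R).as_rotvec()/.5).round(4)
E
python3 - <<'E'
from h import *
p,R=pose(); print(p,R.round(3))
T=K("wrist")[2]; print("cam in tool",(R.T@(T[:3,3]-p)).round(1),(R.T@T[:3,:3]).round(3))
# neutral yaw at wheel: rotate by +1.38 about world z
for a in (.5,1.0,1.38):
    R2=Ro.from_rotvec([0,0,a]).as_matrix()@R
    print(a,R2.round(2),plan([495,100,320],R2))
E
```

```text
[ 200.9060194  -484.84883646  230.88451682] [[-0.     0.924  0.383]
 [ 0.001  0.383 -0.924]
 [-1.     0.    -0.001]]
cam in tool [-142.5   70.8    0.4] [[ 0.001  0.277 -0.961]
 [-0.001  0.961  0.277]
 [ 1.     0.001  0.001]]
0.5 [[-0.    0.63  0.78]
 [ 0.    0.78 -0.63]
 [-1.    0.   -0.  ]] (array([-0.2954,  1.6519, -1.4261]), array([-1.e+00,  2.e-04, -9.e-04]))
1.0 [[-0.    0.18  0.98]
 [ 0.    0.98 -0.18]
 [-1.    0.   -0.  ]] (array([-0.2954,  1.6519, -1.4261]), array([-2.0e+00,  4.0e-04, -1.8e-03]))
1.38 [[-0.   -0.2   0.98]
 [ 0.    0.98  0.2 ]
 [-1.    0.   -0.  ]] (array([-0.2954,  1.6519, -1.4261]), array([-2.76e+00,  6.00e-04, -2.50e-03]))
```

```bash
R='{"linear":[-0.15,0.8,-0.71],"rotation":[0,0,0],"grip":85}'; 
python3 -m jog '[{"linear":[-0.15,0.8,-0.71],"rotation":[0,0,0],"grip":50},{"linear":[-0.15,0.8,-0.71],"rotation":[0,0,0],"grip":50},{"linear":[-0.15,0.8,-0.71],"rotation":[0,0,0],"grip":50},{"linear":[-0.15,0.8,-0.71],"rotation":[0,0,0],"grip":50},{"linear":[-0.15,0.8,-0.71],"rotation":[0,0,0],"grip":50},{"linear":[-0.15,0.8,-0.71],"rotation":[0,0,0],"grip":50},{"linear":[-0.15,0.8,-0.71],"rotation":[0,0,0],"grip":50},{"linear":[-0.15,0.8,-0.71],"rotation":[0,0,0],"grip":50}]'
python3 -c "
from h import *
print(plan([480,90,320],pose()[1]),sense()['time_s'])"
```

```text
time_s: 0.82
eef_pos: [341.6, -193.7, 276.6]
ee_rot: [0.588, 0.393, 0.588, -0.392]
force: [0.5, -1.0, 0.4]
grip_width: 0.584
(array([-0.1436,  0.7886, -0.6966]), array([0., 0., 0.])) 0.8167
```

```bash

python3 -m jog '[{"linear":[-0.14,0.79,-0.7],"rotation":[0,0,0],"grip":50},{"linear":[-0.14,0.79,-0.7],"rotation":[0,0,0],"grip":50},{"linear":[-0.14,0.79,-0.7],"rotation":[0,0,0],"grip":50},{"linear":[-0.14,0.79,-0.7],"rotation":[0,0,0],"grip":50},{"linear":[-0.14,0.79,-0.7],"rotation":[0,0,0],"grip":50},{"linear":[-0.14,0.79,-0.7],"rotation":[0,0,0],"grip":50},{"linear":[-0.14,0.79,-0.7],"rotation":[0,0,0],"grip":50},{"linear":[-0.14,0.79,-0.7],"rotation":[0,0,0],"grip":50},{"linear":[-0.14,0.79,-0.7],"rotation":[0,0,0],"grip":50},{"linear":[-0.14,0.79,-0.7],"rotation":[0,0,0],"grip":50}]'
cat >> h.py <<'E'
import pickle
def snap(tag,names=("wrist",)):
    for n in names:
        c=calibration(n); s=sense(); p,d=capture(n)
        cv2.imwrite(f"pics/{n}{tag}.png",p[:,:,::-1]); pickle.dump((c,s,d),open(f"pics/{n}{tag}.pkl","wb"))
def ld(tag,n="wrist"): return pickle.load(open(f"pics/{n}{tag}.pkl","rb"))
E
python3 -c "
from h import *
snap('1',('wrist','side','top')); print(sense()['time_s'],sense()['joints'])"
```

```text
time_s: 1.65
eef_pos: [480.1, 92.1, 318.5]
ee_rot: [0.588, 0.392, 0.589, -0.392]
force: [-0.1, -0.2, 0.0]
grip_width: 0.586
1.8 [-5.49587982e-02  1.81032936e-01  1.44023044e+00  6.57522116e-04
  1.52050584e+00  1.12349043e+00]
```

View pics/wrist1.png

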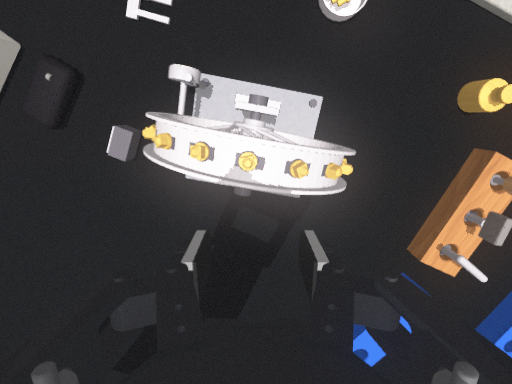

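View pics/side1.png

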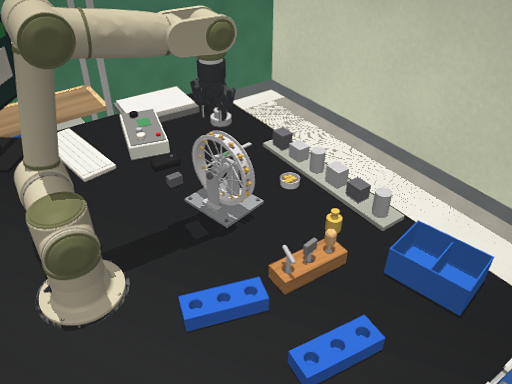

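```bash
python3 - <<'E'
from h import *
crop("pics/wrist1.png",130,100,370,210,3.3,"pics/wrist1a.png")
crop("pics/side1.png",170,110,280,230,5,"pics/side1a.png")
c,s,d=ld('1'); P=cloud("wrist",d,c)
for u,v in [(248,161),(200,152),(299,168),(164,140),(335,170),(225,165),(270,170)]: print(u,v,P[v,u].round(1),d[v,u])
E
```

```text
248 161 [512.6 111.1 253.2] 208.85986
200 152 [503.1 148.9 244. ] 216.13692
299 168 [521.5  69.8 241.3] 222.3258
164 140 [495.6 185.9 217. ] 240.10661
335 170 [529.9  33.4 217.9] 246.48752
225 165 [499.8 126.9 238.3] 224.82692
270 170 [510.3  90.7 238.3] 225.94894
```

View pics/wrist1a.png

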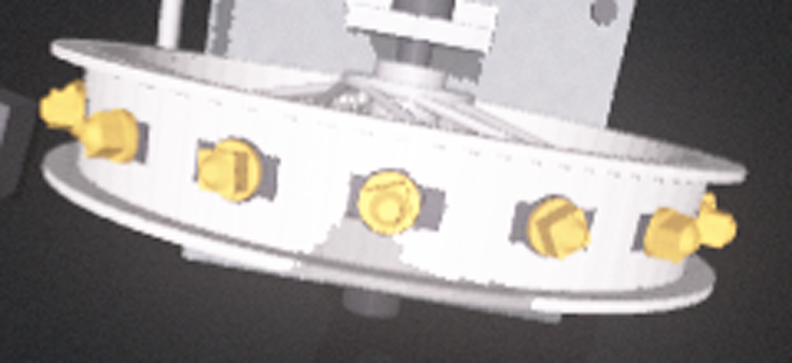

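View pics/side1a.png

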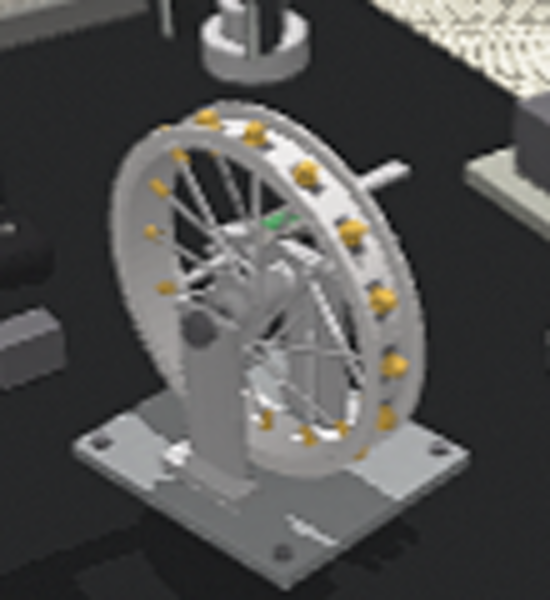

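```bash

python3 -m jog '[{"linear":[0,-0.1,-0.01],"rotation":[0,0,0],"grip":50},{"linear":[0.1,-0.1,-0.01],"rotation":[0,0,0],"grip":50},{"linear":[0.24,-0.1,-0.01],"rotation":[0,0,0],"grip":50},{"linear":[0.24,-0.1,-0.01],"rotation":[0,0,0],"grip":50},{"linear":[0.24,-0.1,-0.01],"rotation":[0,0,0],"grip":50}]'
python3 -c "
from h import *
snap('2'); print(sense()['time_s'])
crop('pics/wrist2.png',130,40,390,190,3,'pics/wrist2a.png')
"
```

```text
time_s: 2.22
eef_pos: [450.2, 80.9, 246.7]
ee_rot: [0.587, 0.393, 0.589, -0.394]
force: [-0.0, -0.1, 0.6]
grip_width: 0.585
2.2667
```

View pics/wrist2.png

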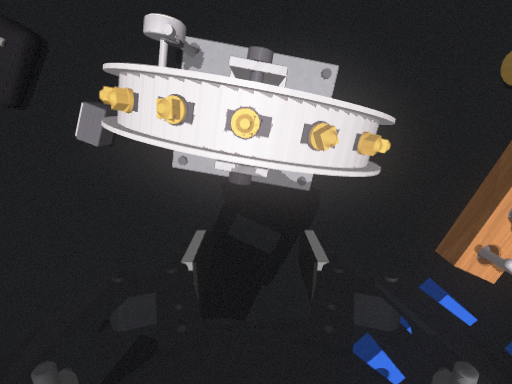

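View pics/wrist2a.png

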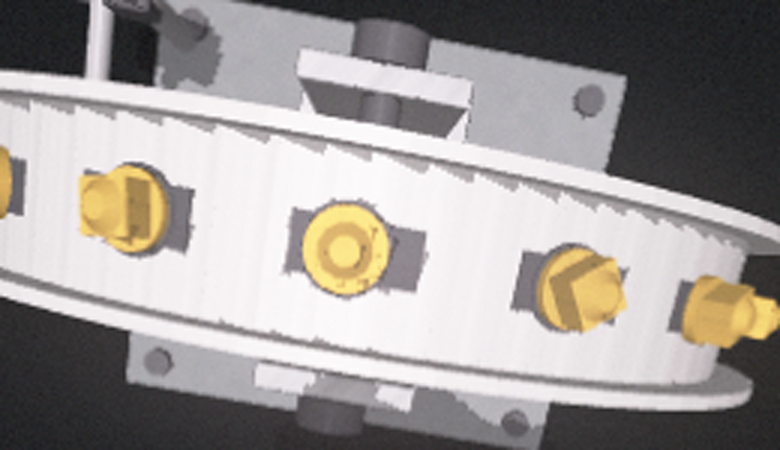

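```bash
cat >> h.py <<'E'
def wheelframe(w):
    # w: cx,cy,cz,yaw,lean -> origin, axes (x axle, y left along rim, z top)
    o=np.array([w[0],w[1],w[2]]); R=Ro.from_euler('z',w[3]).as_matrix()@Ro.from_euler('x',w[4]).as_matrix(); return o,R
def spoke(w,i):
    # i=-1 left,0 top,1 right ; returns origin, axes (x axle, t left along rim, r outward)
    o,R=wheelframe(w); a=-i*np.deg2rad(22.5); Ri=R@Ro.from_euler('x',-a*-1).as_matrix() if False else R@Ro.from_euler('x',i*np.deg2rad(-22.5)*1).as_matrix()
    return o,Ri
def rect(tag,w,i,r,half=14,s=18):
    c,_,_=ld(tag); img=cv2.imread(f"pics/wrist{tag}.png"); o,R=spoke(w,i)
    g=np.arange(-half,half,1/s); X,Tt=np.meshgrid(g[::-1],g[::-1],indexing='ij') # rows: axle + up, cols: t + left
    pts=o+X[...,None]*R[:,0]+Tt[...,None]*R[:,1]+r*R[:,2]
    k,d,T=K("wrist",c); q=((pts.reshape(-1,3)-T[:3,3])@T[:3,:3])*[1,-1,-1]
    uv=cv2.projectPoints(q,np.zeros(3),np.zeros(3),k,d)[0].reshape(len(g),len(g),2).astype(np.float32)
    return cv2.remap(img,uv[...,0],uv[...,1],cv2.INTER_CUBIC)
E
python3 - <<'E'
from h import *
from scipy.optimize import least_squares
for tag in ('1','2'):
    c,s,d=ld(tag); P=cloud("wrist",d,c); img=cv2.imread(f"pics/wrist{tag}.png")
    hsv=cv2.cvtColor(img,cv2.COLOR_BGR2HSV)
    m=(P[...,2]>180)&(hsv[...,1]<60)&(hsv[...,2]>150)
    m&=(P[...,0]<580)&(P[...,0]>440)&(P[...,1]>-30)&(P[...,1]<240)
    Q=P[m]; print(tag,len(Q))
    # model: bed r=108 |x|<17 ; flange top r=118, 17<|x|<~20
    def f(w):
        o,R=wheelframe([w[0],w[1],132+w[4],w[2],0]); q=(Q-o)@R; r=np.hypot(q[:,1],q[:,2]); 
        return np.minimum(np.abs(r-108),np.abs(r-118)),q,r
    def g(w):
        a,q,r=f(w); inn=np.abs(q[:,0])<16
        return np.where(inn,r-108,0)[r<500]
    best=None
    w=np.array([505.,108,.235,0,0.])
    for it in range(3):
        sol=least_squares(lambda v:np.r_[g(v),(v[4])/3],w,loss='soft_l1',f_scale=1.0); w=sol.x
        o,R=wheelframe([w[0],w[1],132+w[4],w[2],0]); q=(Q-o)@R; r=np.hypot(q[:,1],q[:,2])
        # centre along axle from extents
        fl=q[r>114]; bed=q[r<111]
        lo,hi=np.percentile(fl[:,0],[1,99]); mid=(lo+hi)/2
        w[:2]+=R[:2,0]*mid
        print(w.round(3),"flange ext",lo.round(1),hi.round(1),"bed r",np.median(np.hypot(bed[:,1],bed[:,2])).round(2), "fl r",np.percentile(np.hypot(fl[:,1],fl[:,2]),[50,95]).round(1), np.histogram(fl[:,0],np.arange(-24,25,3))[0])
E
```

```text
1 8259Traceback (most recent call last):
  File "<stdin>", line 19, in <module>
    return func(*args, **kwargs)
    result = trf(vector_fun.fun, vector_fun.jac, x0, f0, J0, lb, ub, ftol, xtol,
                 gtol, max_nfev, x_scale, loss_function, tr_solver,
                 tr_options.copy(), verbose, callback=callback_wrapped)
    return trf_no_bounds(
        fun, jac, x0, f0, J0, ftol, xtol, gtol, max_nfev, x_scale,
        loss_function, tr_solver, tr_options, verbose, callback=callback)
    cost_new = loss_function(f_new, cost_only=True)
    loss(z, rho, cost_only=cost_only)
    ~~~~^^^^^^^^^^^^^^^^^^^^^^^^^^^^^
    rho[0] = 2 * (t**0.5 - 1)
    ~~~^^^
ValueError: could not broadcast input array from shape (8255,) into shape (8260,)
```

```bash
python3 - <<'E'
from h import *
from scipy.optimize import least_squares
for tag in ('1','2'):
    c,s,d=ld(tag); P=cloud("wrist",d,c); img=cv2.imread(f"pics/wrist{tag}.png")
    hsv=cv2.cvtColor(img,cv2.COLOR_BGR2HSV)
    m=(P[...,2]>180)&(hsv[...,1]<60)&(hsv[...,2]>150)&(P[...,0]<580)&(P[...,0]>440)&(P[...,1]>-30)&(P[...,1]<240)
    Q=P[m]; w=np.array([505.,108,.235,0])
    fr=lambda w:wheelframe([w[0],w[1],132+w[3],w[2],0])
    def qr(w): o,R=fr(w); q=(Q-o)@R; return q,np.hypot(q[:,1],q[:,2]),R
    for it in range(5):
        q,r,R=qr(w); sel=(np.abs(q[:,0])<15)&(np.abs(r-108)<5); fl=np.abs(r-118)<3; 
        lo,hi=np.percentile(q[fl,0],[1,99]); w[:2]+=R[:2,0]*(lo+hi)/2
        F=lambda v:(lambda q,r,R:np.r_[(r-108)[sel],(np.abs(np.abs(q[:,0])-18.5))[fl]*.5,v[3]])(*qr(v))
        w=least_squares(F,w,loss='soft_l1',f_scale=1.).x
    q,r,R=qr(w); fl=np.abs(r-118)<3; bed=(np.abs(q[:,0])<15)&(np.abs(r-108)<5)
    print(tag,w.round(3),lo,hi,np.median(r[bed]),np.percentile(r[fl],[10,50,90]),np.histogram(q[fl,0],np.arange(-24,25,2))[0])
    # gold points
    g=(hsv[...,1]>120)&(hsv[...,0]>15)&(hsv[...,0]<32)&(P[...,2]>180)&(P[...,0]<580)&(P[...,0]>440)&(P[...,1]>-30)
    n,lab=cv2.connectedComponents(g.astype(np.uint8)); o,R=fr(w)
    for k in range(1,n):
        G=P[lab==k]
        if len(G)<30: continue
        gq=(G-o)@R; rr=np.hypot(gq[:,1],gq[:,2]); top=rr>117.5
        a=np.degrees(np.arctan2(gq[:,1],gq[:,2]))
        print(len(G),"angle",np.median(a).round(2),"top",np.mean(a[top]).round(2),"x",np.median(gq[:,0]).round(2),np.mean(gq[top,0]).round(2),"rmax",np.percentile(rr,98).round(1))
E
```

```text
1 [5.10572e+02 1.11256e+02 2.14000e-01 1.63000e-01] -20.352015127912523 19.779073531322133 107.99685426179055 [116.93767197 118.2939132  119.0682532 ] [  0  78 472 397   0   0   0   0   7  11   2   0   0   0   0   0   0   0
   0   0 345 535   0   0]
275 angle 42.78 top 49.24 x 0.94 0.01 rmax 120.1
165 angle -43.98 top -45.21 x 1.24 0.82 rmax 120.4
2 [5.10615e+02 1.11023e+02 2.16000e-01 3.10000e-02] -20.116741902269332 19.959678357255243 108.00205662997337 [117.50684819 118.41380837 119.10533921] [   0   80 1006  679    0    0    0    0    1    2    1    0    0    0
    1    0    0    0    0    0  726 1207   28    0]
632 angle 42.45 top 47.68 x 0.36 -0.01 rmax 120.3
635 angle 19.49 top 20.6 x 0.29 0.01 rmax 120.8
233 angle -0.11 top -0.04 x 0.22 0.03 rmax 120.9
132 angle -20.82 top nan x 2.06 nan rmax 112.5
282 angle -22.27 top -22.45 x 0.17 0.22 rmax 120.9
433 angle -43.95 top -44.76 x 0.19 -0.18 rmax 120.3
  return _methods._mean(a, axis=axis, dtype=dtype,
  ret = ret.dtype.type(ret / rcount)
```

```bash
python3 - <<'E'
from h import *
w=[510.6,111.1,132,.216,0.0]
rows=[]
for r in (108,118.):
    row=[]
    for i in (-1,0,1):
        o,R=spoke(w,i); 
        if i==-1 and r==108: print("left axis",R[:,2])
        im=rect('2',w,i,r,half=16,s=8); n=im.shape[0]
        for k in range(-15,16,5):
            col=(0,0,255) if k==0 else (90,90,90)
            cv2.line(im,(int((16-k)*8),0),(int((16-k)*8),n),col,1); cv2.line(im,(0,int((16-k)*8)),(n,int((16-k)*8)),col,1)
        row.append(im)
    rows.append(np.hstack(row))
cv2.imwrite("pics/rect2.png",np.vstack(rows)); 
E
```

```text
left axis [ 0.08201836 -0.37379085  0.92387953]
```

View pics/rect2.png

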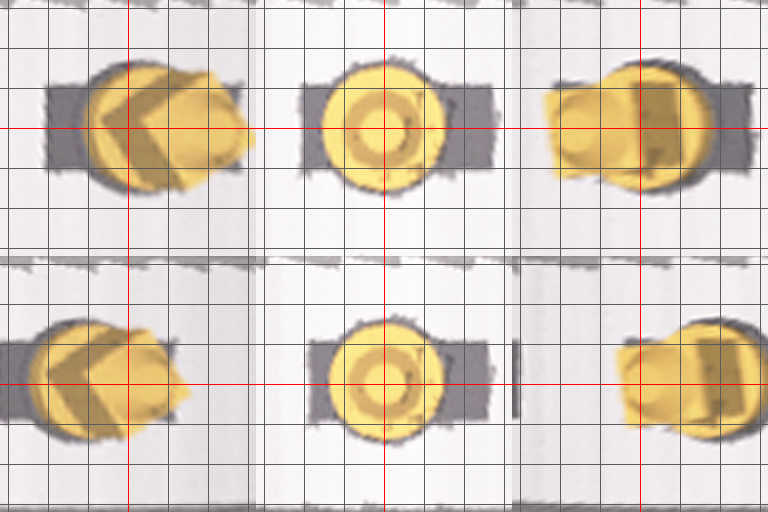

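```bash
sed -i "s/Ri=R@Ro.from_euler('x',-a\*-1).*$/Ri=R@Ro.from_euler('x',i*np.deg2rad(22.5)).as_matrix()/" h.py; python3 - <<'E'
from h import *
w=[510.6,111.1,132,.216,0.0167]
row=[]
for i in (-1,0,1):
    im=rect('2',w,i,118.,half=12,s=11); n=im.shape[0]
    for k in range(-10,11,5):
        col=(0,0,255) if k==0 else (90,90,90)
        cv2.line(im,(int((12-k)*11),0),(int((12-k)*11),n),col,1); cv2.line(im,(0,int((12-k)*11)),(n,int((12-k)*11)),col,1)
    row.append(im)
row=np.hstack(row)
# depth map radial heights per spoke from view 2, plotted on (t,x)
r2=[]
c,s,d=ld('2'); P=cloud("wrist",d,c)
for i in (-1,0,1):
    o,R=spoke(w,i); q=(P-o)@R; im=np.zeros((264,264,3),np.uint8)
    m=(np.abs(q[...,0])<12)&(np.abs(q[...,1])<12)&(q[...,2]>105)
    for t,x,r in zip(q[m][:,1],q[m][:,0],q[m][:,2]):
        v=int(np.clip((r-106)/15*255,0,255)); cv2.circle(im,(int((12-t)*11),int((12-x)*11)),4,tuple(int(z) for z in cv2.applyColorMap(np.uint8([[v]]),cv2.COLORMAP_JET)[0,0]),-1)
    r2.append(im)
    a=q[m]; sel=(a[:,2]>114.5)&(a[:,2]<122); print(i,a[sel].mean(0), "sq pts",sel.sum(), "t range",np.percentile(a[sel,1],[2,98]),"x",np.percentile(a[sel,0],[2,98]))
    tp=a[:,2]>118.3; print("  dome ",tp.sum(),(np.percentile(a[tp,:2],[2,98],axis=0).mean(0)).round(2), a[tp].max(0)[2])
    # min area rect of square pts
    print("  minrect",cv2.minAreaRect(np.float32(a[sel][:,:2])))
cv2.imwrite("pics/rect2b.png",np.vstack([row,np.hstack(r2)]))
E
```

```text
-1 [  0.16747836  -2.37185753 118.44989729] sq pts 377 t range [-6.07297577  4.14099352] x [-4.89600244  5.0216177 ]
  dome  200 [-0.35 -1.4 ] 121.55722209699478
  minrect ((0.12260150909423828, -0.8700752258300781), (10.134828567504883, 11.323206901550293), 8.063823699951172)
0 [-8.55792082e-02  1.70523874e+00  1.19019606e+02] sq pts 412 t range [-3.58865323  7.07739945] x [-5.51461028  5.17802415]
  dome  285 [-0.04  1.52] 122.22626358372528
  minrect ((-0.13660240173339844, 1.7499504089355469), (9.987475395202637, 10.017731666564941), 22.077035903930664)
1 [-5.38154950e-02  2.20021217e+00  1.18274515e+02] sq pts 385 t range [-4.8246333  7.3682099] x [-6.19084766  5.99061335]
  dome  189 [0.04 1.28] 121.66179127155952
  minrect ((-0.12772226333618164, 0.7880043983459473), (10.500370025634766, 10.657629013061523), 37.014312744140625)
```

View pics/rect2b.png

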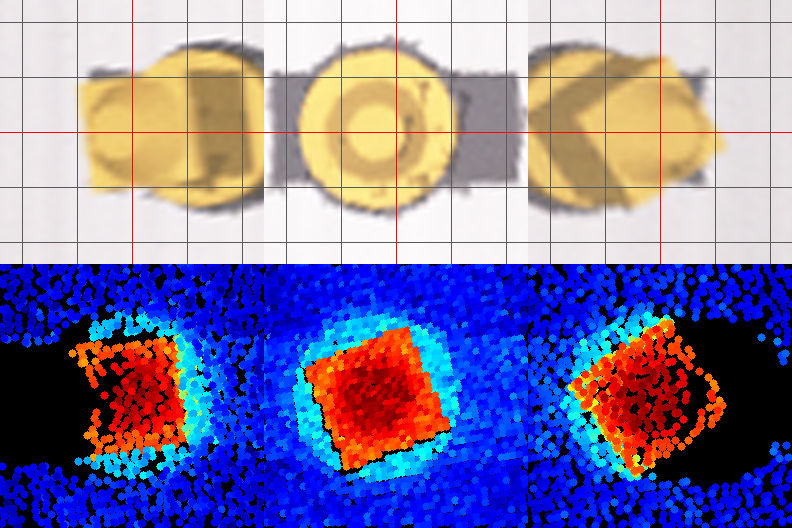

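```bash

python3 -m jog '[{"linear":[-0.14,-0.03,0],"rotation":[0,0,0],"grip":50},{"linear":[-0.18,-0.03,0.05],"rotation":[0,0,0],"grip":50},{"linear":[-0.18,-0.18,0.9],"rotation":[0.7,0,0],"grip":50},{"linear":[-0.18,-0.18,0.9],"rotation":[0.7,0,0],"grip":50},{"linear":[-0.18,-0.18,0.9],"rotation":[0.7,0,0],"grip":50},{"linear":[-0.18,-0.18,0.9],"rotation":[0.7,0,0],"grip":50},{"linear":[-0.18,-0.18,0.9],"rotation":[0.7,0,0],"grip":50},{"linear":[-0.18,-0.18,0.9],"rotation":[0.7,0,0],"grip":50},{"linear":[-0.18,-0.18,0.9],"rotation":[0.7,0,0],"grip":50}]'
python3 -c "
from h import *
print(plan([529,-273,200],Rt([0,0,-1],[0,-1,0])),sense()['time_s'])"
```

```text
time_s: 3.02
eef_pos: [504.8, -195.1, 304.1]
ee_rot: [0.51, 0.491, 0.508, -0.491]
force: [0.5, 0.4, -0.7]
grip_width: 0.585
(array([0.3479, 0.0699, 0.2616]), array([ 0.0727,  0.005 , -0.0068])) 3.0167
```

```bash

python3 -m jog '[{"linear":[0.35,0.07,0.26],"rotation":[0.07,0,0],"grip":50},{"linear":[0.35,0.07,0.26],"rotation":[0.07,0,0],"grip":50},{"linear":[0.35,0.07,0.26],"rotation":[0.07,0,0],"grip":50},{"linear":[0.35,0.07,0.26],"rotation":[0.07,0,0],"grip":50},{"linear":[0.35,0.07,0.26],"rotation":[0.07,0,0],"grip":50}]'
python3 -c "
from h import *
snap('3'); print(sense()['time_s'])
crop('pics/wrist3.png',130,90,390,290,3,'pics/wrist3a.png')
c,s,d=ld('3'); P=cloud('wrist',d,c)
m=(P[...,2]>98)&(P[...,2]<112)&(np.abs(P[...,0]-529)<35)&(np.abs(P[...,1]+273)<35)
q=P[m]; print(len(q),q.mean(0),q[:,2].min(),np.median(q[:,2])); print(cv2.minAreaRect(np.float32(q[:,:2])))
"
```

```text
time_s: 3.43
eef_pos: [528.8, -273.7, 198.7]
ee_rot: [0.501, 0.5, 0.499, -0.5]
force: [-0.3, 0.5, -0.6]
grip_width: 0.584
3.4833
703 [ 538.12863536 -279.41178921  103.62284378] 98.14005196258441 103.78539018520513
((537.0323486328125, -279.5517272949219), (43.807472229003906, 13.928215980529785), 9.136570930480957)
```

View pics/wrist3.png

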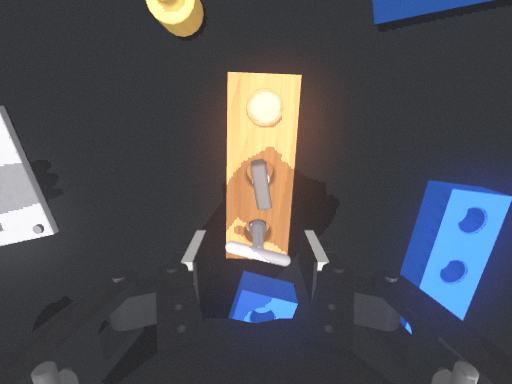

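View pics/wrist3a.png

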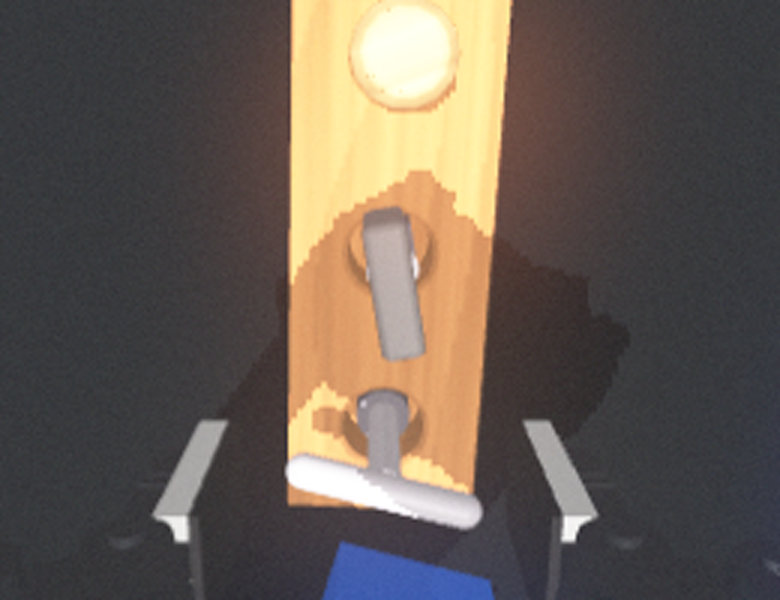

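```bash

python3 -m jog '[{"linear":[0.1,0.0275,0.0195],"rotation":[-0.32,0,0],"grip":50},{"linear":[0.2,0.0275,0.0195],"rotation":[-0.32,0,0],"grip":50},{"linear":[0.2,0.0275,0.0195],"rotation":[-0.32,0,0],"grip":50}]'
python3 - <<'E'
from h import *
snap('4'); print(sense()['time_s'])
c,s,d=ld('4'); P=cloud('wrist',d,c)
m=(P[...,2]>98)&(P[...,2]<112)&(np.abs(P[...,0]-537)<30)&(np.abs(P[...,1]+279)<30)
q=P[m]; print(len(q),np.median(q[:,2])); r=cv2.minAreaRect(np.float32(q[:,:2])); print(r)
img=cv2.imread('pics/wrist3.png');
for t in ('3','4'):
    c,s,d=ld(t); P=cloud('wrist',d,c)
    m=(np.abs(P[...,2]-45)<2.5)&(np.abs(P[...,0]-540)<130)&(np.abs(P[...,1]+280)<60)
    q=P[m]; print(t,len(q),np.median(q[:,2]),cv2.minAreaRect(np.float32(q[:,:2])),q.min(0),q.max(0))
p,R=pose(); y=np.deg2rad(9.14); print(p,plan([537,-279.5,68],Rt([0,0,-1],[np.sin(y),-np.cos(y),0])))
E
```

```text
time_s: 3.73
eef_pos: [537.1, -277.0, 138.8]
ee_rot: [0.539, 0.458, 0.539, -0.457]
force: [-1.4, 0.5, -1.2]
grip_width: 0.586
3.7833
1109 103.67874867184119
((537.9984130859375, -279.7318115234375), (42.985595703125, 13.510028839111328), 8.99027156829834)
3 9288 45.010575429643495 ((537.5309448242188, -279.53753662109375), (75.56130981445312, 209.68896484375), 87.67073822021484) [ 432.87028616 -321.49482649   42.50812977] [ 643.23889566 -238.56994239   47.45480836]
4 13508 44.945735862386854 ((537.3350219726562, -279.74603271484375), (75.54237365722656, 210.00076293945312), 87.75515747070312) [ 431.13679922 -321.36176832   42.50303233] [ 643.65701855 -240.42884525   47.40247124]
[ 537.85960843 -277.61042234  141.61367413] (array([ 0.2454, -0.0046,  0.0052]), array([ 0.0023,  0.0047, -0.006 ]))
```

View pics/wrist4.png

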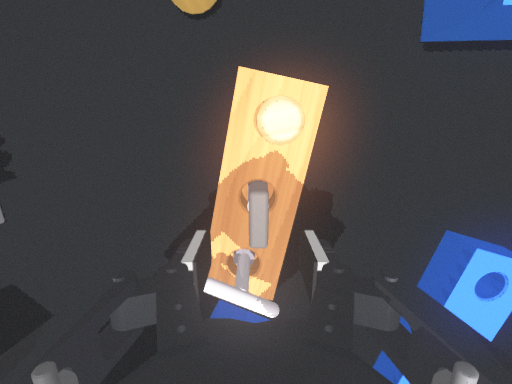

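```bash

python3 -m jog '[{"linear":[0.12,-0.003,0.005],"rotation":[0,0,0],"grip":50},{"linear":[0.22,-0.003,0.005],"rotation":[0,0,0],"grip":50},{"linear":[0.245,-0.003,0.005],"rotation":[0,0,0],"grip":50},{"linear":[0.245,-0.003,0.005],"rotation":[0,0,0],"grip":40},{"linear":[0.245,-0.003,0.005],"rotation":[0,0,0],"grip":20},{"linear":[0.245,-0.003,0.005],"rotation":[0,0,0],"grip":5},{"linear":[0.245,-0.003,0.005],"rotation":[0,0,0],"grip":5},{"linear":[0.245,-0.003,0.005],"rotation":[0,0,0],"grip":5},{"linear":[0.245,-0.003,0.005],"rotation":[0,0,0],"grip":5},{"linear":[0.245,-0.003,0.005],"rotation":[0,0,0],"grip":5}]' 80
python3 - <<'E'
from h import *
snap('5',('wrist','side')); s=sense(); print(s['time_s'],s['force'],s['wrist_torque'],s['joints'],s['grip_width']*85.4, pose())
E
```

```text
time_s: 4.62
eef_pos: [538.7, -280.1, 71.3]
ee_rot: [0.541, 0.459, 0.535, -0.458]
force: [0.3, 1.2, 6.0]
grip_width: 0.15
4.7167 [-0.61607326  0.51912705  7.25059926] [0.22031173 0.11982156 0.0022265 ] [-6.72587194e-01  6.45259138e-01  1.42729586e+00  8.91289421e-04
  1.06052193e+00  7.37302930e-01] 13.032004289035598 (array([ 538.68203891, -280.11151559,   71.28819826]), array([[ 0.0071457 ,  0.9871291 ,  0.15976568],
       [-0.00469707,  0.15980113, -0.98713805],
       [-0.99996344,  0.00630336,  0.00577851]]))
```

View pics/wrist5.png

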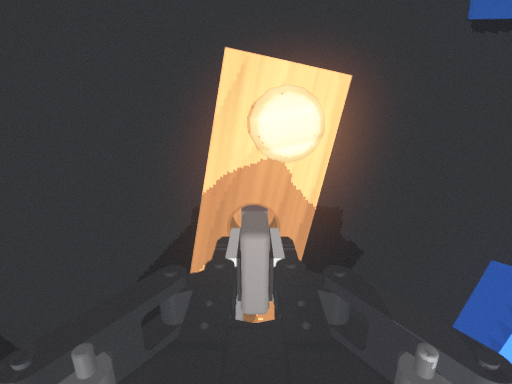

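```bash

python3 -m jog '[{"linear":[-0.1,0,0],"rotation":[0,0,0],"grip":5},{"linear":[-0.2,0,0],"rotation":[0,0,0],"grip":5},{"linear":[-0.33,0,0],"rotation":[0,0,0],"grip":5},{"linear":[-0.47,0,0],"rotation":[-0.2,0,0],"grip":5},{"linear":[-0.6,0,0],"rotation":[-0.4,0,0],"grip":5},{"linear":[-0.73,0,0],"rotation":[-0.6,0,0],"grip":5},{"linear":[-0.86,0,0],"rotation":[-0.8,0,0],"grip":5},{"linear":[-0.9,0,0],"rotation":[-0.95,0,0],"grip":5},{"linear":[-0.9,0,0],"rotation":[-0.95,0,0],"grip":5}]' 80
cat >> h.py <<'E'
W=[510.6,111.1,132,.216,0.0167]
HD={-1:8.06,0:22.08,1:37.0}; OFF={-1:-0.87,0:1.75,1:0.79}
def target(i,r,k=0,turn=0,dt=0,dx=0,kl=56.3,ky=0.,kz=0.,w=W):
    "TCP pose with key mouth at radius r over nipple i; tool z at head heading + k*90deg, turned clockwise by turn deg"
    o,R=spoke(w,i); f=np.deg2rad(HD[i]+90*k-turn)
    jaw=np.cos(f)*R[:,0]+np.sin(f)*R[:,1]; T=Rt(-R[:,2],jaw)
    m=o+R[:,2]*r+R[:,1]*(OFF[i]+dt)+R[:,0]*dx
    return m-T@np.array([kl,ky,kz]),T
E
python3 - <<'E'
from h import *
snap('6',('wrist','side')); s=sense(); print(s['time_s'],s['force'],s['wrist_torque'],s['joints'],s['grip_width']*85.4, pose()[0])
for j in range(3): print(sense()['eef_pos'],sense()['force'])
print(plan(*target(-1,145,0)))
c,s,d=ld('6'); P=cloud('wrist',d,c); p,R=pose(s); q=(P-p)@R
m=(np.abs(q[...,1])<40)&(np.abs(q[...,2])<30)&(q[...,0]>20)&(q[...,0]<70)
a=q[m]; 
for lo in range(20,70,4):
    b=a[(a[:,0]>=lo)&(a[:,0]<lo+4)]
    if len(b): print(lo,len(b),b.min(0).round(1),b.max(0).round(1),b.mean(0).round(1))
ff=q[(np.abs(q[...,1])<30)&(np.abs(q[...,2])<6)&(q[...,0]<-20)&(q[...,0]>-45)]
print("flag top",ff.min(0),ff.max(0),np.median(ff,0))
crop('pics/wrist6.png',180,140,330,330,3,'pics/wrist6a.png')
E
```

```text
time_s: 5.47
eef_pos: [537.1, -279.0, 347.0]
ee_rot: [0.638, 0.317, 0.625, -0.319]
force: [0.3, -0.3, -0.8]
grip_width: 0.153
5.5667 [ 0.13826394  0.49074816 -2.57469271] [ 0.04510662 -0.00460368  0.020198  ] [-6.72882169e-01  4.51701166e-01  1.02026194e+00  8.39133691e-04
  1.66081908e+00  2.65115379e-01] 12.942396812183402 [ 536.54368905 -278.61316765  341.30349585]
[ 536.54368905 -278.61316765  341.30349585] [ 0.13826394  0.49074816 -2.57469271]
[ 536.54368905 -278.61316765  341.30349585] [ 0.13826394  0.49074816 -2.57469271]
[ 536.54368905 -278.61316765  341.30349585] [ 0.13826394  0.49074816 -2.57469271]
(array([ 0.064 ,  0.7971, -1.322 ]), array([-2.5602, -0.3734, -0.6999]))
32 36 [32.9  0.2 -9.2] [35.8  7.6  9. ] [34.5  5.6 -2. ]
36 52 [36.1  6.7 -9.3] [39.9  7.5  9.1] [38.   7.2 -0. ]
40 47 [40.   6.9 -8.8] [43.9  7.6  8.6] [42.1  7.3  0.2]
44 38 [44.   6.8 -9. ] [47.9  7.8  8.6] [46.1  7.2 -1.1]
48 43 [48.1  6.8 -9.2] [51.8  7.6  8.8] [50.   7.1  0. ]
52 44 [52.1  6.7 -9.4] [55.9  7.5  9. ] [54.2  7.2  0.2]
56 5 [56.   6.8 -4.8] [56.9  7.   4.4] [56.3  7.  -2. ]
flag top [-34.201262   -22.68047571  -5.99673503] [-20.0081326   21.12789295   5.9889447 ] [-32.23934987   3.71322112   0.06373627]
```

View pics/wrist6a.png

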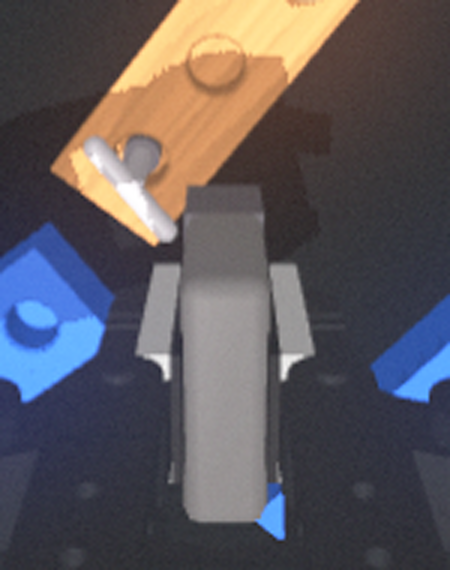

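View pics/side6.png

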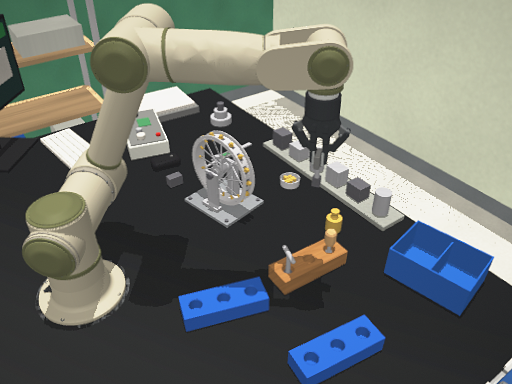

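```bash
sed -i 's/kl=56.3,ky=0.,kz=0./kl=56.4,ky=-2.0,kz=-0.15/' h.py
cat >> h.py <<'E'
def chain(p,R,n,fr=None):
    p0,R0=fr or pose(); rv=Ro.from_matrix(R0.T@R).as_rotvec(); p=np.array(p)
    cur=(p0,R0)
    for k in range(1,n+1):
        nx=(p0+(p-p0)*k/n,R0@Ro.from_rotvec(rv*k/n).as_matrix()); print(k,*plan(*nx,cur)); cur=nx
E
python3 - <<'E'
from h import *
chain(*target(-1,145,0),3)
print(target(-1,145,0))
E
```

```text
1 [ 0.022   0.2664 -0.4427] [-0.8534 -0.1245 -0.2333]
2 [-0.0422  0.4246 -0.2921] [-0.8534 -0.1245 -0.2333]
3 [-0.1089  0.4979 -0.0871] [-0.8534 -0.1245 -0.2333]
(array([494.3953989 , 184.335494  , 318.91503552]), array([[ 0.07870031, -0.33433453,  0.93916276],
       [-0.35866916,  0.86950208,  0.33959177],
       [-0.93014122, -0.3635747 , -0.0514854 ]]))
```

```bash

python3 -m jog '[{"linear":[0.02,0.266,-0.443],"rotation":[-0.853,-0.125,-0.233],"grip":5},{"linear":[0.02,0.266,-0.443],"rotation":[-0.853,-0.125,-0.233],"grip":5},{"linear":[0.02,0.266,-0.443],"rotation":[-0.853,-0.125,-0.233],"grip":5},{"linear":[0.02,0.266,-0.443],"rotation":[-0.853,-0.125,-0.233],"grip":5},{"linear":[0.02,0.266,-0.443],"rotation":[-0.853,-0.125,-0.233],"grip":5}]'
python3 -m jog '[{"linear":[-0.042,0.425,-0.292],"rotation":[-0.853,-0.125,-0.233],"grip":5},{"linear":[-0.042,0.425,-0.292],"rotation":[-0.853,-0.125,-0.233],"grip":5},{"linear":[-0.042,0.425,-0.292],"rotation":[-0.853,-0.125,-0.233],"grip":5},{"linear":[-0.042,0.425,-0.292],"rotation":[-0.853,-0.125,-0.233],"grip":5},{"linear":[-0.042,0.425,-0.292],"rotation":[-0.853,-0.125,-0.233],"grip":5}]'
python3 -c "
from h import *
print(sense()['joints']);chain(*target(-1,145,0),1)"
```

```text
time_s: 5.98
eef_pos: [521.4, -118.7, 333.3]
ee_rot: [0.686, 0.129, 0.68, -0.223]
force: [0.1, 0.2, 0.1]
grip_width: 0.154
time_s: 6.4
eef_pos: [504.8, 41.3, 324.2]
ee_rot: [0.704, -0.068, 0.697, -0.114]
force: [1.1, -0.2, -0.8]
grip_width: 0.152
[-0.01921653  0.24599534  1.36772944 -0.25896929  1.52332883  0.0577412 ]
1 [-0.1051  0.4621 -0.0647] [-0.8222 -0.1246 -0.2395]
```

```bash

python3 -m jog '[{"linear":[-0.105,0.462,-0.065],"rotation":[-0.822,-0.125,-0.24],"grip":5},{"linear":[-0.105,0.462,-0.065],"rotation":[-0.822,-0.125,-0.24],"grip":5},{"linear":[-0.105,0.462,-0.065],"rotation":[-0.822,-0.125,-0.24],"grip":5},{"linear":[-0.105,0.462,-0.065],"rotation":[-0.822,-0.125,-0.24],"grip":5},{"linear":[-0.105,0.462,-0.065],"rotation":[-0.822,-0.125,-0.24],"grip":5},{"linear":[-0.105,0.462,-0.065],"rotation":[-0.822,-0.125,-0.24],"grip":5},{"linear":[-0.105,0.462,-0.065],"rotation":[-0.822,-0.125,-0.24],"grip":5}]'
cat >> h.py <<'E'
def rel(tag,i):
    "visible gold head pts and key socket pts in the spoke frame, from wrist depth"
    c,s,d=ld(tag); P=cloud('wrist',d,c); o,R=spoke(W,i); q=(P-o)@R
    img=cv2.imread(f"pics/wrist{tag}.png"); hsv=cv2.cvtColor(img,cv2.COLOR_BGR2HSV)
    g=(hsv[...,1]>110)&(hsv[...,0]>15)&(hsv[...,0]<32)&(np.abs(q[...,0])<12)&(np.abs(q[...,1]-OFF[i])<12)&(q[...,2]>105)&(q[...,2]<123)
    a=q[g]; a=a[a[:,2]>114.5]
    if len(a)>20: print("head",len(a),cv2.minAreaRect(np.float32(a[:,:2])))
    p,T=pose(s); qt=(P-p)@T; m=(np.abs(qt[...,1])<14)&(np.abs(qt[...,2])<14)&(qt[...,0]>38)&(qt[...,0]<56.5)
    b=qt[m]; print("socket",len(b),np.median(b[:,1]),np.percentile(b[:,2],[2,98]),b[:,0].max())
    # actual pose vs target
    k=p+T@np.array([56.4,-2,-.15]); print("key mouth in spoke frame (x,t,r)",((k-o)@R).round(2),"off-head t",(((k-o)@R)[1]-OFF[i]).round(2))
    z=T[:,2]@R; print("heading",np.degrees(np.arctan2(z[1],z[0])).round(1),"axis err deg",np.degrees(np.arccos(np.clip(-T[:,0]@R[:,2],-1,1))).round(2))
E
python3 -c "
from h import *
snap('7',('wrist','side')); s=sense();print(s['time_s'],s['joints'],s['force']);chain(*target(-1,145,0),1); rel('7',-1)"
```

```text
time_s: 6.98
eef_pos: [494.3, 183.5, 317.9]
ee_rot: [0.688, -0.255, 0.679, -0.01]
force: [-1.2, -0.1, -0.4]
grip_width: 0.151
7.0833 [ 0.31090248  0.32768867  1.29825924 -0.37441047  1.55558027 -0.02930466] [-0.16832051  0.28411613  0.25213662]
1 [-0.0028  0.0036  0.0011] [-0.0058 -0.0026  0.0002]
head 64 ((-0.6714081764221191, 2.0103349685668945), (9.649821281433105, 4.577319145202637), 7.383774280548096)
socket 193 6.637723346538865 [-9.13022264  8.70540347] 56.48264855581507
key mouth in spoke frame (x,t,r) [ -0.41  -1.29 143.81] off-head t -0.42
heading 7.9 axis err deg 0.12
```

View pics/wrist7.png

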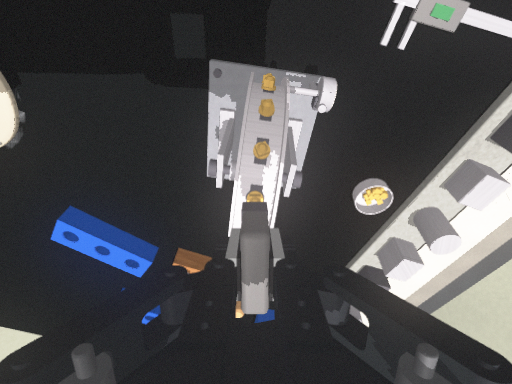

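View pics/side7.png

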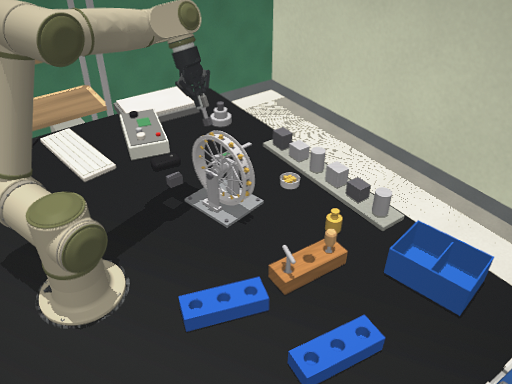

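```bash

python3 -m jog '[{"linear":[0.03,0.0023,0],"rotation":[0,0,0],"grip":5},{"linear":[0.06,0.0023,0],"rotation":[0,0,0],"grip":5},{"linear":[0.07,0.0023,0],"rotation":[0,0,0],"grip":5},{"linear":[0.07,0.0023,0],"rotation":[0,0,0],"grip":5},{"linear":[0.07,0.0023,0],"rotation":[0,0,0],"grip":5},{"linear":[0.07,0.0023,0],"rotation":[0,0,0],"grip":5},{"linear":[0.07,0.0023,0],"rotation":[0,0,0],"grip":5}]'
cat >> h.py <<'E'
def st(i):
    s=sense(); o,R=spoke(W,i); p,T=pose(s); k=p+T@np.array([56.4,-2.3,-.15]); q=(k-o)@R; z=T[:,2]@R
    print("t=%.2f"%s['time_s'],"mouth x,t-off,r",q.round(2)-[0,OFF[i],0],"head deg %.1f"%np.degrees(np.arctan2(z[1],z[0])),"F(x,t,r)",(R.T@s['force']).round(2),"M",(R.T@s['wrist_torque']).round(3),"q6 %.2f"%s['joints'][5],"tilt",np.degrees((T.T@R[:,2])[1:]).round(1),"g %.1f"%(s['grip_width']*85.4))
E
python3 -c "
from h import *
st(-1); snap('8'); st(-1); rel('8',-1)"
```

```text
time_s: 7.67
eef_pos: [496.0, 176.2, 299.1]
ee_rot: [0.689, -0.254, 0.679, -0.01]
force: [-0.1, 0.5, -0.9]
grip_width: 0.154
t=7.67 mouth x,t-off,r [ -0.19  -0.77 123.5 ] head deg 7.9 F(x,t,r) [ 0.06  0.85 -0.67] M [ 0.263 -0.006  0.028] q6 -0.02 tilt [-0. -0.] g 13.1
t=7.72 mouth x,t-off,r [ -0.21  -0.74 123.49] head deg 7.9 F(x,t,r) [-0.04  0.3  -1.17] M [ 0.217 -0.028 -0.008] q6 -0.02 tilt [-0. -0.] g 12.9
socket 196 6.679279210433323 [-9.01441081  8.71598889] 56.48183607999676
key mouth in spoke frame (x,t,r) [ -0.23  -1.34 123.5 ] off-head t -0.47
heading 7.9 axis err deg 0.04
```

```bash

python3 -m jog '[{"linear":[0.005,0.005,0],"rotation":[0,0,0],"grip":5},{"linear":[0.01,0.005,0],"rotation":[0,0,0],"grip":5},{"linear":[0.015,0.005,0],"rotation":[0,0,0],"grip":5},{"linear":[0.015,0.005,0],"rotation":[0,0,0],"grip":5},{"linear":[0.015,0.005,0],"rotation":[0,0,0],"grip":5}]'
python3 -c "
from h import *
st(-1)"
python3 -m jog '[{"linear":[0.005,0.001,0],"rotation":[0,0,0],"grip":5},{"linear":[0.01,0.001,0],"rotation":[0,0,0],"grip":5},{"linear":[0.01,0.001,0],"rotation":[0,0,0],"grip":5},{"linear":[0.01,0.001,0],"rotation":[0,0,0],"grip":5}]'
python3 -c "
from h import *
st(-1)"
```

```text
time_s: 8.13
eef_pos: [495.8, 175.8, 294.2]
ee_rot: [0.689, -0.254, 0.679, -0.01]
force: [-0.0, -0.1, -0.4]
grip_width: 0.151
t=8.13 mouth x,t-off,r [ -0.45   0.75 118.86] head deg 7.9 F(x,t,r) [-0.06  0.05 -0.38] M [0.251 0.02  0.029] q6 -0.02 tilt [-0.  -0.1] g 12.9
time_s: 8.47
eef_pos: [495.9, 175.0, 291.2]
ee_rot: [0.689, -0.254, 0.679, -0.01]
force: [-0.3, -1.2, -0.4]
grip_width: 0.15
t=8.47 mouth x,t-off,r [ -0.54   1.07 115.77] head deg 7.9 F(x,t,r) [-0.54 -0.85 -0.77] M [ 0.211  0.009 -0.011] q6 -0.02 tilt [-0.  -0.1] g 12.8
```

```bash

python3 -m jog '[{"linear":[0.005,-0.001,0],"rotation":[0,0,0],"grip":5},{"linear":[0.01,-0.001,0],"rotation":[0,0,0],"grip":5},{"linear":[0.01,-0.001,0],"rotation":[0,0,0],"grip":5},{"linear":[0.01,-0.001,0],"rotation":[0,0,0],"grip":5}]'
python3 -c "
from h import *
st(-1)"
python3 -m jog '[{"linear":[0.004,0,0],"rotation":[0,0,0],"grip":5},{"linear":[0.008,0,0],"rotation":[0,0,0],"grip":5},{"linear":[0.008,0,0],"rotation":[0,0,0],"grip":5},{"linear":[0.008,0,0],"rotation":[0,0,0],"grip":5}]'
python3 -c "
from h import *
st(-1)"
```

```text
time_s: 8.8
eef_pos: [496.2, 173.6, 288.4]
ee_rot: [0.689, -0.254, 0.679, -0.01]
force: [0.8, 0.8, -0.4]
grip_width: 0.154
t=8.80 mouth x,t-off,r [ -0.56   0.71 112.64] head deg 7.9 F(x,t,r) [ 0.94  0.71 -0.1 ] M [ 0.191 -0.041  0.031] q6 -0.02 tilt [-0.  -0.1] g 13.2
time_s: 9.13
eef_pos: [496.5, 172.9, 286.8]
ee_rot: [0.689, -0.254, 0.679, -0.01]
force: [-0.7, 1.7, 3.7]
grip_width: 0.152
t=9.13 mouth x,t-off,r [ -0.36   0.68 110.82] head deg 7.9 F(x,t,r) [-0.38  0.29  4.14] M [0.271 0.107 0.009] q6 -0.02 tilt [-0. -0.] g 13.0
```

```bash

python3 -m jog '[{"linear":[0,0,0.0007],"rotation":[0.2,0,0],"grip":5},{"linear":[0,-0.0002,0.0015],"rotation":[0.4,0,0],"grip":5},{"linear":[0,-0.0005,0.0022],"rotation":[0.6,0,0],"grip":5},{"linear":[0,-0.0008,0.003],"rotation":[0.8,0,0],"grip":5},{"linear":[0,-0.001,0.0033],"rotation":[0.9,0,0],"grip":5},{"linear":[0,-0.001,0.0033],"rotation":[0.9,0,0],"grip":5}]'
python3 -c "
from h import *
st(-1)"
python3 -m jog '[{"linear":[0,0,0.0007],"rotation":[0.2,0,0],"grip":5},{"linear":[0,-0.0002,0.0015],"rotation":[0.4,0,0],"grip":5},{"linear":[0,-0.0005,0.0022],"rotation":[0.6,0,0],"grip":5},{"linear":[0,-0.0008,0.003],"rotation":[0.8,0,0],"grip":5},{"linear":[0,-0.001,0.0033],"rotation":[0.9,0,0],"grip":5},{"linear":[0,-0.001,0.0033],"rotation":[0.9,0,0],"grip":5}]'
python3 -c "
from h import *
st(-1)"
```

```text
time_s: 9.63
eef_pos: [497.7, 172.8, 287.0]
ee_rot: [0.728, -0.094, 0.659, -0.162]
force: [-0.3, -0.6, 2.0]
grip_width: 0.149
t=9.63 mouth x,t-off,r [ -0.26   0.46 110.89] head deg -18.0 F(x,t,r) [-0.41 -1.25  1.62] M [0.072 0.023 0.022] q6 0.43 tilt [-0.  0.] g 12.7
time_s: 10.13
eef_pos: [498.6, 172.4, 287.2]
ee_rot: [0.731, 0.071, 0.606, -0.305]
force: [-0.5, 0.0, 2.2]
grip_width: 0.151
t=10.13 mouth x,t-off,r [ -0.28   0.35 110.89] head deg -43.8 F(x,t,r) [-0.47 -0.68  2.06] M [0.081 0.103 0.07 ] q6 0.88 tilt [-0.  0.] g 12.9
```

```bash

python3 -m jog '[{"linear":[0,0,0.0007],"rotation":[0.2,0,0],"grip":5},{"linear":[0,-0.0002,0.0015],"rotation":[0.4,0,0],"grip":5},{"linear":[0,-0.0005,0.0022],"rotation":[0.6,0,0],"grip":5},{"linear":[0,-0.0008,0.003],"rotation":[0.83,0,0],"grip":5},{"linear":[0,-0.0008,0.003],"rotation":[0.83,0,0],"grip":5}]'
python3 -c "
from h import *
st(-1)"
python3 -m jog '[{"linear":[0,0,0.0007],"rotation":[0.2,0,0],"grip":5},{"linear":[0,-0.0002,0.0015],"rotation":[0.4,0,0],"grip":5},{"linear":[0,-0.0005,0.0022],"rotation":[0.6,0,0],"grip":5},{"linear":[0,-0.0008,0.003],"rotation":[0.83,0,0],"grip":5},{"linear":[0,-0.0008,0.003],"rotation":[0.83,0,0],"grip":5},{"linear":[0,-0.0008,0.003],"rotation":[0.83,0,0],"grip":5}]'
python3 -c "
from h import *
st(-1)"
```

```text
time_s: 10.55
eef_pos: [499.2, 171.7, 287.5]
ee_rot: [0.701, 0.221, 0.53, -0.424]
force: [-1.0, 0.6, 2.0]
grip_width: 0.152
t=10.55 mouth x,t-off,r [ -0.35   0.3  110.9 ] head deg -67.6 F(x,t,r) [-0.89  0.    2.15] M [0.104 0.158 0.057] q6 1.30 tilt [-0.  0.] g 13.0
time_s: 11.05
eef_pos: [499.4, 170.9, 287.8]
ee_rot: [0.641, 0.358, 0.434, -0.522]
force: [-1.3, 1.0, 1.5]
grip_width: 0.149
t=11.05 mouth x,t-off,r [ -0.42   0.36 110.88] head deg -91.0 F(x,t,r) [-1.03  0.64  1.86] M [0.132 0.217 0.031] q6 1.70 tilt [-0.  0.] g 12.7
```

```bash

python3 -m jog '[{"linear":[0,0,-0.0005],"rotation":[-0.14,0,0],"grip":5},{"linear":[0,0,-0.001],"rotation":[-0.28,0,0],"grip":5},{"linear":[-0.01,0,-0.001],"rotation":[-0.28,0,0],"grip":5},{"linear":[-0.03,0,-0.001],"rotation":[-0.28,0,0],"grip":5},{"linear":[-0.06,0,-0.001],"rotation":[-0.28,0,0],"grip":5},{"linear":[-0.12,0,-0.001],"rotation":[-0.28,0,0],"grip":5},{"linear":[-0.15,0,-0.001],"rotation":[-0.28,0,0],"grip":5},{"linear":[-0.15,0,-0.001],"rotation":[-0.28,0,0],"grip":5}]'
python3 - <<'E'
from h import *
st(-1); snap('9'); rel('9',-1)
c,s,d=ld('9'); P=cloud('wrist',d,c); 
r2=[]
for i in (-1,0,1):
    o,R=spoke(W,i); q=(P-o)@R; im=np.zeros((264,264,3),np.uint8)
    m=(np.abs(q[...,0])<12)&(np.abs(q[...,1])<12)&(q[...,2]>105)&(q[...,2]<123)
    for t,x,r in zip(q[m][:,1],q[m][:,0],q[m][:,2]):
        v=int(np.clip((r-106)/15*255,0,255)); cv2.circle(im,(int((12-t)*11),int((12-x)*11)),4,tuple(int(z) for z in cv2.applyColorMap(np.uint8([[v]]),cv2.COLORMAP_JET)[0,0]),-1)
    r2.append(im)
img=cv2.imread('pics/wrist9.png'); b=np.hstack(r2)
cv2.imwrite("pics/v9.png",np.vstack([b,cv2.resize(img[60:310],(792,387))]))
chain(*target(0,150,1),1)
E
```

```text
time_s: 11.72
eef_pos: [496.2, 188.2, 331.9]
ee_rot: [0.666, 0.313, 0.468, -0.489]
force: [1.2, -0.2, -1.3]
grip_width: 0.151
t=11.72 mouth x,t-off,r [  0.38   0.21 158.31] head deg -83.0 F(x,t,r) [ 1.09  0.1  -1.39] M [0.19  0.01  0.032] q6 1.55 tilt [0.2 0.1] g 12.9
head 75 ((1.3167632818222046, -0.2317972183227539), (7.444209098815918, 9.250174522399902), 7.083503723144531)
socket 194 7.213585472519783 [-9.25251603  8.4986447 ] 56.46702177546134
key mouth in spoke frame (x,t,r) [  0.68  -0.62 158.31] off-head t 0.25
heading -83.0 axis err deg 0.23
1 [ 0.0737 -0.0452  0.2551] [ 5.655   0.2805 -1.1012]
```

View pics/v9.png

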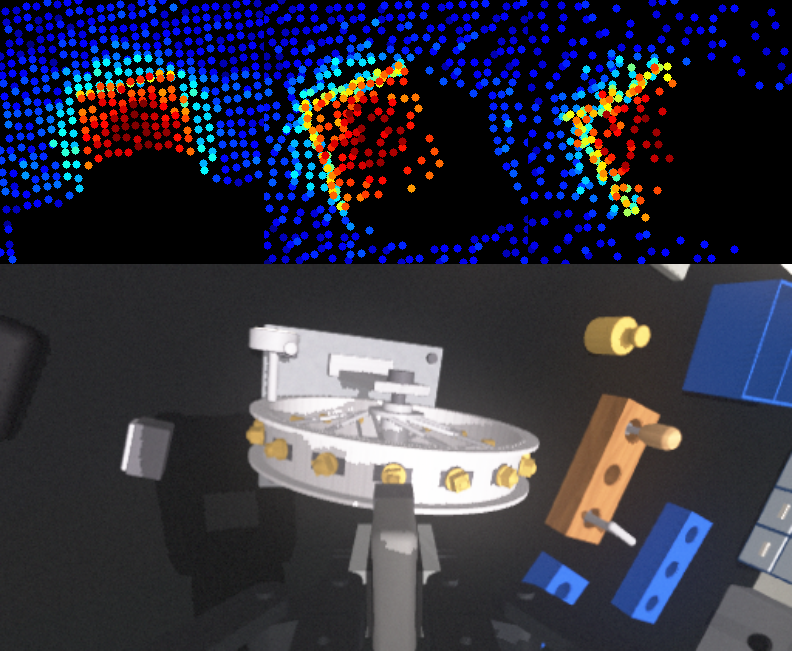

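```bash
python3 - <<'E'
from h import *
a=target(0,155,0,turn=22.08+63)  # heading -63
print(plan(*a)); print(a[0])
E
```

```text
(array([ 0.0565, -0.033 ,  0.2588]), array([-0.688 ,  0.757 ,  0.2278]))
[512.62278099 110.51366839 343.41267636]
```

```bash

python3 -m jog '[{"linear":[0.0,-0.033,0.12],"rotation":[-0.3,0.3,0.1],"grip":5},{"linear":[0.03,-0.033,0.22],"rotation":[-0.5,0.5,0.16],"grip":5},{"linear":[0.0565,-0.033,0.26],"rotation":[-0.688,0.757,0.228],"grip":5},{"linear":[0.0565,-0.033,0.26],"rotation":[-0.688,0.757,0.228],"grip":5},{"linear":[0.0565,-0.033,0.26],"rotation":[-0.688,0.757,0.228],"grip":5},{"linear":[0.0565,-0.033,0.26],"rotation":[-0.688,0.757,0.228],"grip":5}]'
for k in 1; do
python3 -m jog '[{"linear":[0,0,0],"rotation":[-0.25,0,0],"grip":5},{"linear":[0,0,0],"rotation":[-0.5,0,0],"grip":5},{"linear":[0,0,0],"rotation":[-0.75,0,0],"grip":5},{"linear":[0,0,0],"rotation":[-0.9,0,0],"grip":5},{"linear":[0,0,0],"rotation":[-0.9,0,0],"grip":5}]'
python3 -m jog '[{"linear":[0,0,0],"rotation":[-0.25,0,0],"grip":5},{"linear":[0,0,0],"rotation":[-0.5,0,0],"grip":5},{"linear":[0,0,0],"rotation":[-0.75,0,0],"grip":5},{"linear":[0,0,0],"rotation":[-0.9,0,0],"grip":5},{"linear":[0,0,0],"rotation":[-0.9,0,0],"grip":5}]'
python3 -m jog '[{"linear":[0,0,0],"rotation":[-0.25,0,0],"grip":5},{"linear":[0,0,0],"rotation":[-0.5,0,0],"grip":5},{"linear":[0,0,0],"rotation":[-0.75,0,0],"grip":5},{"linear":[0,0,0],"rotation":[-0.9,0,0],"grip":5},{"linear":[0,0,0],"rotation":[-0.9,0,0],"grip":5}]'
done
python3 -c "
from h import *
st(0)"
```

```text
time_s: 12.27
eef_pos: [513.1, 108.4, 342.6]
ee_rot: [0.635, 0.308, 0.643, -0.298]
force: [0.3, 0.8, -1.3]
grip_width: 0.151
time_s: 12.68
eef_pos: [512.8, 108.9, 342.1]
ee_rot: [0.687, 0.157, 0.694, -0.147]
force: [0.5, -0.3, -0.9]
grip_width: 0.152
time_s: 13.1
eef_pos: [512.6, 109.2, 341.7]
ee_rot: [0.705, -0.0, 0.709, 0.011]
force: [0.5, -0.8, -1.0]
grip_width: 0.15
time_s: 13.52
eef_pos: [512.4, 109.4, 341.4]
ee_rot: [0.687, -0.157, 0.689, 0.168]
force: [-0.7, -0.4, -1.3]
grip_width: 0.15
t=13.52 mouth x,t-off,r [  1.67  -2.62 153.03] head deg 14.2 F(x,t,r) [-0.71 -0.24 -1.33] M [-0.002 -0.01  -0.02 ] q6 -0.48 tilt [-0.  -0.2] g 12.8
```

```bash

python3 -m jog '[{"linear":[0,0,0],"rotation":[-0.25,0,0],"grip":5},{"linear":[0,0,0],"rotation":[-0.5,0,0],"grip":5},{"linear":[0,0,0],"rotation":[-0.75,0,0],"grip":5},{"linear":[0,0,0],"rotation":[-0.9,0,0],"grip":5},{"linear":[0,0,0],"rotation":[-0.9,0,0],"grip":5}]'
python3 -m jog '[{"linear":[0,0,0],"rotation":[-0.25,0,0],"grip":5},{"linear":[0,0,0],"rotation":[-0.5,0,0],"grip":5},{"linear":[0,0,0],"rotation":[-0.75,0,0],"grip":5},{"linear":[0,0,0],"rotation":[-0.9,0,0],"grip":5},{"linear":[0,0,0],"rotation":[-0.9,0,0],"grip":5}]'
python3 -m jog '[{"linear":[0,0,0],"rotation":[-0.25,0,0],"grip":5},{"linear":[0,0,0],"rotation":[-0.5,0,0],"grip":5},{"linear":[0,0,0],"rotation":[-0.75,0,0],"grip":5},{"linear":[0,0,0],"rotation":[-0.9,0,0],"grip":5},{"linear":[0,0,0],"rotation":[-0.9,0,0],"grip":5}]'
python3 -c "
from h import *
st(0); print(plan(*target(0,140,1,ky=-2.3)))"
```

```text
time_s: 13.93
eef_pos: [512.4, 109.6, 341.3]
ee_rot: [0.635, -0.306, 0.635, 0.317]
force: [0.5, -0.1, -0.2]
grip_width: 0.149
time_s: 14.35
eef_pos: [512.3, 109.7, 341.2]
ee_rot: [0.551, -0.439, 0.549, 0.449]
force: [0.4, -0.1, 0.1]
grip_width: 0.15
time_s: 14.77
eef_pos: [512.3, 109.7, 341.1]
ee_rot: [0.441, -0.55, 0.436, 0.56]
force: [0.7, -0.3, -0.9]
grip_width: 0.155
t=14.77 mouth x,t-off,r [  3.44  -0.16 152.67] head deg 91.0 F(x,t,r) [ 0.66 -0.46 -0.92] M [-0.002 -0.006  0.032] q6 -1.82 tilt [ 0.2 -0.1] g 13.2
(array([ 0.0423,  0.0117, -0.0023]), array([-0.7367, -0.0025, -0.0082]))
```

```bash

python3 -m jog '[{"linear":[0.01,0.012,-0.002],"rotation":[-0.25,0,0],"grip":5},{"linear":[0.02,0.012,-0.002],"rotation":[-0.5,0,0],"grip":5},{"linear":[0.042,0.012,-0.002],"rotation":[-0.737,0,0],"grip":5},{"linear":[0.042,0.012,-0.002],"rotation":[-0.737,0,0],"grip":5},{"linear":[0.042,0.012,-0.002],"rotation":[-0.737,0,0],"grip":5},{"linear":[0.042,0.012,-0.002],"rotation":[-0.737,0,0],"grip":5}]'
python3 -c "
from h import *
st(0); snap('10'); st(0); rel('10',0); print(plan(*target(0,123,1,ky=-2.3)))"
```

```text
time_s: 15.27
eef_pos: [508.9, 108.5, 328.8]
ee_rot: [0.335, -0.62, 0.328, 0.629]
force: [0.8, -1.0, -0.6]
grip_width: 0.149
t=15.27 mouth x,t-off,r [-2.1000e-01 -4.0000e-02  1.4042e+02] head deg 111.7 F(x,t,r) [ 0.59 -1.19 -0.61] M [-0.03   0.027 -0.02 ] q6 -2.19 tilt [ 0.2 -0. ] g 12.7
t=15.32 mouth x,t-off,r [-1.7000e-01 -5.0000e-02  1.4047e+02] head deg 111.8 F(x,t,r) [-0.41 -0.58 -0.6 ] M [-0.018  0.017  0.028] q6 -2.19 tilt [ 0.2 -0.1] g 12.9
head 38 ((-3.2375776767730713, 0.04814624786376953), (2.4149410724639893, 9.529516220092773), 19.965003967285156)
socket 198 6.551098236422307 [-9.7369583   7.91181109] 56.22596988376225
key mouth in spoke frame (x,t,r) [ -0.49   1.6  140.42] off-head t -0.15
heading 111.7 axis err deg 0.23
(array([ 0.0583, -0.0001, -0.0002]), array([-0.0102, -0.0018, -0.0076]))
```

View pics/wrist10.png

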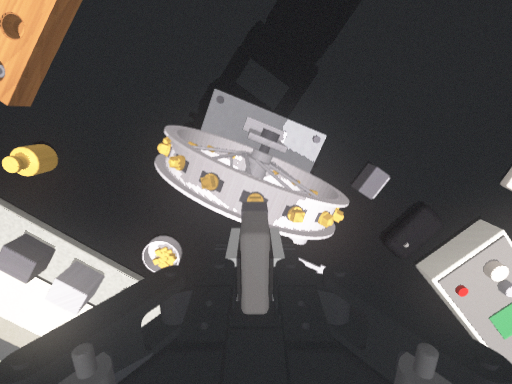

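```bash

python3 -m jog '[{"linear":[0.02,0,0.001],"rotation":[0,0,0],"grip":5},{"linear":[0.04,0,0.001],"rotation":[0,0,0],"grip":5},{"linear":[0.06,0,0.001],"rotation":[0,0,0],"grip":5},{"linear":[0.06,0,0.001],"rotation":[0,0,0],"grip":5},{"linear":[0.06,0,0.001],"rotation":[0,0,0],"grip":5}]'
python3 -c "
from h import *
st(0)"
python3 -m jog '[{"linear":[0.005,0,0],"rotation":[0,0,0],"grip":5},{"linear":[0.01,0,0],"rotation":[0,0,0],"grip":5},{"linear":[0.01,0,0],"rotation":[0,0,0],"grip":5},{"linear":[0.01,0,0],"rotation":[0,0,0],"grip":5}]'
python3 -c "
from h import *
st(0)"
```

```text
time_s: 15.73
eef_pos: [508.5, 109.0, 310.4]
ee_rot: [0.334, -0.62, 0.328, 0.629]
force: [-0.4, 0.9, -0.4]
grip_width: 0.154
t=15.73 mouth x,t-off,r [ -0.54   0.24 122.03] head deg 111.8 F(x,t,r) [-0.25  0.93 -0.37] M [-0.03  -0.039  0.017] q6 -2.19 tilt [ 0.3 -0. ] g 13.2
time_s: 16.07
eef_pos: [508.5, 109.0, 307.4]
ee_rot: [0.334, -0.62, 0.328, 0.629]
force: [-0.6, 0.8, -1.4]
grip_width: 0.149
t=16.07 mouth x,t-off,r [ -0.55   0.21 119.03] head deg 111.8 F(x,t,r) [-0.38  0.86 -1.42] M [ 0.02   0.048 -0.027] q6 -2.19 tilt [ 0.3 -0. ] g 12.7
```

```bash

python3 -m jog '[{"linear":[0.004,0,0],"rotation":[0,0,0],"grip":5},{"linear":[0.008,0,0],"rotation":[0,0,0],"grip":5},{"linear":[0.012,0,0],"rotation":[0,0,0],"grip":5},{"linear":[0.012,0,0],"rotation":[0,0,0],"grip":5}]'
python3 -c "
from h import *
st(0)"
python3 -m jog '[{"linear":[0.004,0,0],"rotation":[0,0,0],"grip":5},{"linear":[0.008,0,0],"rotation":[0,0,0],"grip":5},{"linear":[0.01,0,0],"rotation":[0,0,0],"grip":5},{"linear":[0.01,0,0],"rotation":[0,0,0],"grip":5}]'
python3 -c "
from h import *
st(0)"
```

```text
time_s: 16.4
eef_pos: [508.4, 109.1, 303.6]
ee_rot: [0.334, -0.62, 0.328, 0.629]
force: [0.5, 0.5, -1.6]
grip_width: 0.153
t=16.40 mouth x,t-off,r [ -0.67   0.24 115.15] head deg 111.8 F(x,t,r) [ 0.59  0.35 -1.59] M [-0.07  -0.009  0.028] q6 -2.19 tilt [ 0.3 -0. ] g 13.1
time_s: 16.73
eef_pos: [508.3, 109.1, 300.4]
ee_rot: [0.334, -0.62, 0.328, 0.629]
force: [0.6, 0.1, -0.7]
grip_width: 0.148
t=16.73 mouth x,t-off,r [ -0.76   0.26 111.94] head deg 111.8 F(x,t,r) [ 0.65 -0.04 -0.69] M [-0.005  0.068 -0.042] q6 -2.19 tilt [0.3 0. ] g 12.6
```

```bash

python3 -m jog '[{"linear":[0.005,0,0],"rotation":[0,0,0],"grip":5},{"linear":[0.006,0,0],"rotation":[0,0,0],"grip":5},{"linear":[0.006,0,0],"rotation":[0,0,0],"grip":5}]'
python3 -m jog '[{"linear":[0,0,0.0007],"rotation":[0.2,0,0],"grip":5},{"linear":[0,-0.0002,0.0015],"rotation":[0.4,0,0],"grip":5},{"linear":[0,-0.0005,0.0022],"rotation":[0.6,0,0],"grip":5},{"linear":[0,-0.0008,0.003],"rotation":[0.8,0,0],"grip":5},{"linear":[0,-0.001,0.0033],"rotation":[0.9,0,0],"grip":5},{"linear":[0,-0.001,0.0033],"rotation":[0.9,0,0],"grip":5}]'
python3 -c "
from h import *
st(0)"
python3 -m jog '[{"linear":[0,0,0.0007],"rotation":[0.2,0,0],"grip":5},{"linear":[0,-0.0002,0.0015],"rotation":[0.4,0,0],"grip":5},{"linear":[0,-0.0005,0.0022],"rotation":[0.6,0,0],"grip":5},{"linear":[0,-0.0008,0.003],"rotation":[0.8,0,0],"grip":5},{"linear":[0,-0.001,0.0033],"rotation":[0.9,0,0],"grip":5},{"linear":[0,-0.001,0.0033],"rotation":[0.9,0,0],"grip":5}]'
python3 -c "
from h import *
st(0)"
python3 -m jog '[{"linear":[0,0,0.0007],"rotation":[0.2,0,0],"grip":5},{"linear":[0,-0.0002,0.0015],"rotation":[0.4,0,0],"grip":5},{"linear":[0,-0.0005,0.0022],"rotation":[0.6,0,0],"grip":5},{"linear":[0,-0.0008,0.003],"rotation":[0.8,0,0],"grip":5},{"linear":[0,-0.001,0.0033],"rotation":[0.9,0,0],"grip":5},{"linear":[0,-0.001,0.0033],"rotation":[0.9,0,0],"grip":5}]'
python3 -c "
from h import *
st(0)"
```

```text
time_s: 16.98
eef_pos: [508.4, 109.2, 299.2]
ee_rot: [0.334, -0.62, 0.328, 0.629]
force: [-0.6, 0.2, 4.2]
grip_width: 0.152
time_s: 17.48
eef_pos: [508.2, 110.3, 299.2]
ee_rot: [0.465, -0.53, 0.46, 0.54]
force: [0.2, 1.4, 1.1]
grip_width: 0.15
t=17.48 mouth x,t-off,r [ -0.39   0.32 110.82] head deg 85.9 F(x,t,r) [0.49 1.36 1.09] M [ 0.106 -0.106  0.059] q6 -1.73 tilt [ 0.2 -0.1] g 12.8
time_s: 17.98
eef_pos: [508.5, 111.3, 299.3]
ee_rot: [0.571, -0.413, 0.569, 0.423]
force: [1.0, 0.7, 1.0]
grip_width: 0.154
t=17.98 mouth x,t-off,r [ -0.29   0.3  110.84] head deg 60.1 F(x,t,r) [1.07 0.45 1.04] M [ 0.005 -0.109  0.098] q6 -1.28 tilt [ 0.1 -0.2] g 13.1
time_s: 18.48
eef_pos: [509.1, 112.1, 299.3]
ee_rot: [0.649, -0.275, 0.649, 0.286]
force: [0.7, -0.5, 1.2]
grip_width: 0.152
t=18.48 mouth x,t-off,r [ -0.23   0.23 110.84] head deg 34.4 F(x,t,r) [ 0.59 -0.58  1.18] M [-0.036 -0.042  0.004] q6 -0.83 tilt [-0.  -0.2] g 13.0
```

```bash

python3 -m jog '[{"linear":[0,0,0.0007],"rotation":[0.2,0,0],"grip":5},{"linear":[0,-0.0002,0.0015],"rotation":[0.4,0,0],"grip":5},{"linear":[0,-0.0005,0.0022],"rotation":[0.6,0,0],"grip":5},{"linear":[0,-0.0008,0.003],"rotation":[0.8,0,0],"grip":5},{"linear":[0,-0.001,0.0035],"rotation":[0.97,0,0],"grip":5},{"linear":[0,-0.001,0.0035],"rotation":[0.97,0,0],"grip":5}]'
python3 -m jog '[{"linear":[0,0,0.0007],"rotation":[0.2,0,0],"grip":5},{"linear":[0,-0.0002,0.0015],"rotation":[0.4,0,0],"grip":5},{"linear":[0,-0.0005,0.0022],"rotation":[0.6,0,0],"grip":5},{"linear":[0,-0.0008,0.003],"rotation":[0.8,0,0],"grip":5},{"linear":[0,-0.001,0.0035],"rotation":[0.97,0,0],"grip":5},{"linear":[0,-0.001,0.0035],"rotation":[0.97,0,0],"grip":5}]'
python3 -c "
from h import *
st(0)"
python3 -m jog '[{"linear":[0,0,0.0007],"rotation":[0.2,0,0],"grip":5},{"linear":[0,-0.0002,0.0015],"rotation":[0.4,0,0],"grip":5},{"linear":[0,-0.0005,0.0022],"rotation":[0.6,0,0],"grip":5},{"linear":[0,-0.0008,0.003],"rotation":[0.8,0,0],"grip":5},{"linear":[0,-0.001,0.0035],"rotation":[0.97,0,0],"grip":5},{"linear":[0,-0.001,0.0035],"rotation":[0.97,0,0],"grip":5}]'
python3 -c "
from h import *
st(0)"
```

```text
time_s: 18.98
eef_pos: [510.1, 112.6, 299.3]
ee_rot: [0.696, -0.112, 0.699, 0.122]
force: [0.3, -0.2, 1.1]
grip_width: 0.152
time_s: 19.48
eef_pos: [511.2, 112.5, 299.3]
ee_rot: [0.703, 0.058, 0.707, -0.049]
force: [-0.4, -1.0, 0.8]
grip_width: 0.15
t=19.48 mouth x,t-off,r [-2.6000e-01  4.0000e-02  1.1085e+02] head deg -21.0 F(x,t,r) [-0.63 -0.85  0.83] M [-0.144  0.021  0.038] q6 0.14 tilt [-0.2 -0.1] g 12.8
time_s: 19.98
eef_pos: [512.1, 112.0, 299.3]
ee_rot: [0.669, 0.224, 0.675, -0.216]
force: [-0.4, -0.1, 0.6]
grip_width: 0.156
t=19.98 mouth x,t-off,r [-3.4000e-01  2.0000e-02  1.1083e+02] head deg -48.6 F(x,t,r) [-0.37  0.01  0.61] M [-0.127  0.035  0.071] q6 0.62 tilt [-0.2  0. ] g 13.4
```

```bash

python3 -m jog '[{"linear":[0,0,0.0007],"rotation":[0.2,0,0],"grip":5},{"linear":[0,-0.0002,0.0015],"rotation":[0.4,0,0],"grip":5},{"linear":[0,-0.0005,0.0022],"rotation":[0.6,0,0],"grip":5},{"linear":[0,-0.0008,0.003],"rotation":[0.8,0,0],"grip":5},{"linear":[0,-0.001,0.0036],"rotation":[0.99,0,0],"grip":5},{"linear":[0,-0.001,0.0036],"rotation":[0.99,0,0],"grip":5},{"linear":[0,-0.001,0.0036],"rotation":[0.99,0,0],"grip":5},{"linear":[0,-0.001,0.0036],"rotation":[0.99,0,0],"grip":5}]'
python3 -c "
from h import *
st(0)"
python3 -m jog '[{"linear":[0,0,-0.0005],"rotation":[-0.14,0,0],"grip":5},{"linear":[0,0,-0.001],"rotation":[-0.28,0,0],"grip":5},{"linear":[-0.01,0,-0.001],"rotation":[-0.28,0,0],"grip":5},{"linear":[-0.03,0,-0.001],"rotation":[-0.28,0,0],"grip":5},{"linear":[-0.06,0,-0.001],"rotation":[-0.28,0,0],"grip":5},{"linear":[-0.12,0,-0.001],"rotation":[-0.28,0,0],"grip":5},{"linear":[-0.15,0,-0.001],"rotation":[-0.28,0,0],"grip":5},{"linear":[-0.15,0,-0.001],"rotation":[-0.28,0,0],"grip":5}]'
cat >> h.py <<'E'
def view(tag,out,w=W):
    c,s,d=ld(tag); P=cloud('wrist',d,c); r2=[]
    for i in (-1,0,1):
        o,R=spoke(w,i); q=(P-o)@R; im=np.zeros((264,264,3),np.uint8)
        m=(np.abs(q[...,0])<12)&(np.abs(q[...,1])<12)&(q[...,2]>105)&(q[...,2]<123)
        for t,x,r in zip(q[m][:,1],q[m][:,0],q[m][:,2]):
            v=int(np.clip((r-106)/15*255,0,255)); cv2.circle(im,(int((12-t)*11),int((12-x)*11)),4,tuple(int(z) for z in cv2.applyColorMap(np.uint8([[v]]),cv2.COLORMAP_JET)[0,0]),-1)
        r2.append(im)
    cv2.imwrite(out,np.vstack([np.hstack(r2),cv2.resize(cv2.imread(f'pics/wrist{tag}.png')[60:310],(792,330))]))
E
python3 - <<'E'
from h import *
st(0); snap('11'); rel('11',0); view('11','pics/v11.png')
E
```

```text
time_s: 20.65
eef_pos: [512.7, 111.1, 299.3]
ee_rot: [0.594, 0.379, 0.603, -0.373]
force: [-1.6, -1.3, 1.2]
grip_width: 0.151
t=20.65 mouth x,t-off,r [ -0.38   0.   110.85] head deg -76.7 F(x,t,r) [-1.87 -0.9   1.18] M [-0.124  0.194  0.02 ] q6 1.10 tilt [-0.2  0.1] g 12.9
time_s: 21.32
eef_pos: [513.5, 110.8, 346.8]
ee_rot: [0.621, 0.337, 0.626, -0.33]
force: [-0.5, 0.1, 0.2]
grip_width: 0.15
t=21.32 mouth x,t-off,r [ 6.1000e-01 -2.0000e-02  1.5835e+02] head deg -68.6 F(x,t,r) [-0.42  0.18  0.17] M [-0.001 -0.034  0.025] q6 0.97 tilt [-0.   0.2] g 12.9
head 86 ((1.187436580657959, 2.498469114303589), (6.932397842407227, 10.111034393310547), 22.518091201782227)
socket 200 7.208608113743535 [-9.07562278  8.70038809] 56.30152054777074
key mouth in spoke frame (x,t,r) [  0.89   1.84 158.35] off-head t 0.09
heading -68.6 axis err deg 0.23
```

View pics/v11.png

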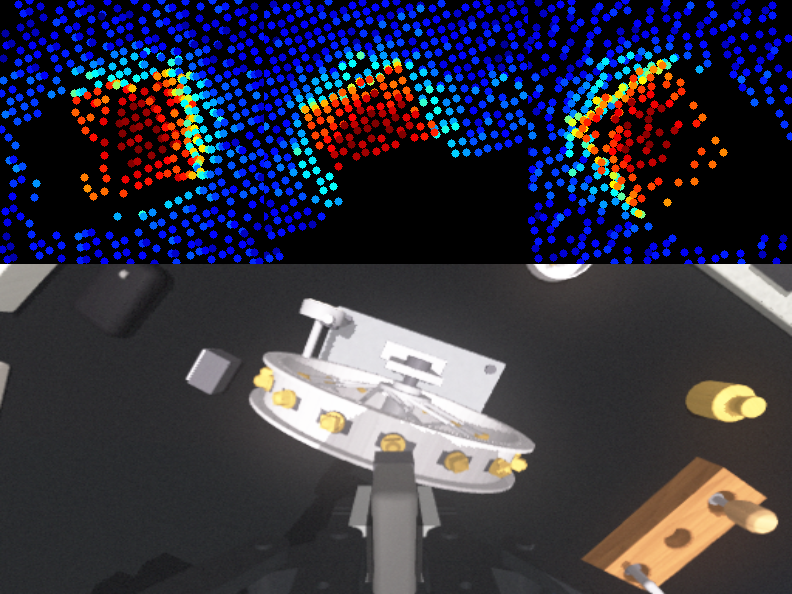

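```bash
python3 - <<'E'
from h import *
print(plan(*target(1,150,-1,ky=-2.3)))
E
```

```text
(array([ 0.0731, -0.0983,  0.2468]), array([-0.5392,  0.6924,  0.3891]))
```

```bash

python3 -m jog '[{"linear":[0.0,-0.05,0.12],"rotation":[-0.2,0.26,0.15],"grip":5},{"linear":[0.03,-0.09,0.22],"rotation":[-0.4,0.52,0.3],"grip":5},{"linear":[0.073,-0.098,0.247],"rotation":[-0.54,0.692,0.389],"grip":5},{"linear":[0.073,-0.098,0.247],"rotation":[-0.54,0.692,0.389],"grip":5},{"linear":[0.073,-0.098,0.247],"rotation":[-0.54,0.692,0.389],"grip":5},{"linear":[0.073,-0.098,0.247],"rotation":[-0.54,0.692,0.389],"grip":5},{"linear":[0.073,-0.098,0.247],"rotation":[-0.54,0.692,0.389],"grip":5}]'
python3 - <<'E'
from h import *
st(1); snap('12'); st(1); rel('12',1); view('12','pics/v12.png'); print(plan(*target(1,123,-1,ky=-2.3)),sense()['joints'])
E
```

```text
time_s: 21.95
eef_pos: [529.7, 33.8, 322.5]
ee_rot: [0.572, 0.361, 0.726, -0.12]
force: [0.2, -0.1, -0.5]
grip_width: 0.15
t=21.95 mouth x,t-off,r [  0.21   0.56 150.07] head deg -53.0 F(x,t,r) [ 0.21 -0.35 -0.44] M [-0.243 -0.045  0.01 ] q6 0.40 tilt [-0.1  0.2] g 12.8
t=22.00 mouth x,t-off,r [  0.24   1.   150.2 ] head deg -53.0 F(x,t,r) [-0.39 -0.54 -1.16] M [-0.216 -0.025  0.019] q6 0.40 tilt [-0.1  0.2] g 13.0
head 69 ((2.4066004753112793, 2.2985689640045166), (4.643487453460693, 9.916709899902344), 37.82576370239258)
socket 202 7.130770635811413 [-8.75714827  8.87643251] 56.18156596916144
key mouth in spoke frame (x,t,r) [  0.45   1.53 150.07] off-head t 0.74
heading -53.0 axis err deg 0.17
(array([ 0.0907, -0.0028,  0.0025]), array([0.0017, 0.0053, 0.0027])) [-0.32762891  0.34239495  1.27484622  0.35022887  1.73269508  0.40117154]
```

View pics/v12.png

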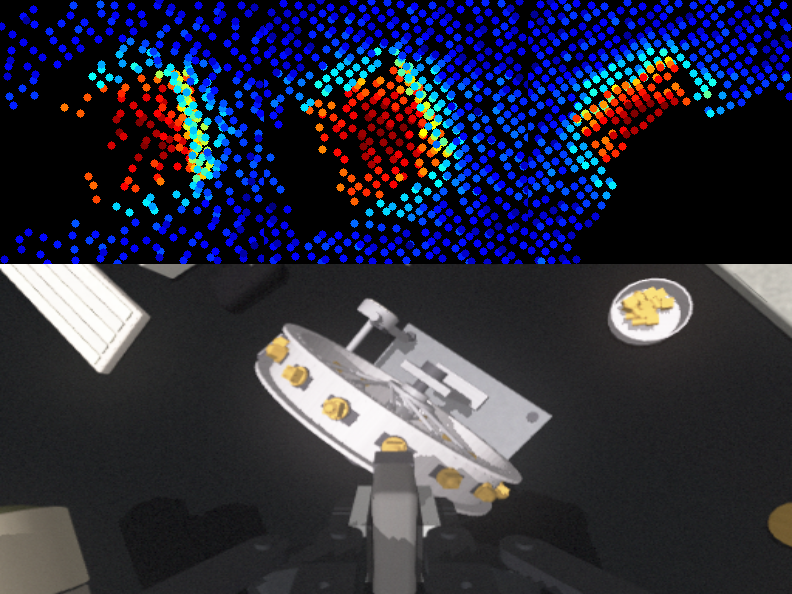

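```bash

python3 -m jog '[{"linear":[0.03,-0.003,0.003],"rotation":[0,0,0],"grip":5},{"linear":[0.06,-0.003,0.003],"rotation":[0,0,0],"grip":5},{"linear":[0.09,-0.003,0.003],"rotation":[0,0,0],"grip":5},{"linear":[0.09,-0.003,0.003],"rotation":[0,0,0],"grip":5},{"linear":[0.09,-0.003,0.003],"rotation":[0,0,0],"grip":5},{"linear":[0.09,-0.003,0.003],"rotation":[0,0,0],"grip":5}]'
python3 -c "
from h import *
st(1);print(plan(*target(1,119,-1,ky=-2.3)))"
```

```text
time_s: 22.5
eef_pos: [527.5, 43.5, 297.7]
ee_rot: [0.573, 0.36, 0.726, -0.12]
force: [0.3, -0.2, -0.6]
grip_width: 0.151
t=22.50 mouth x,t-off,r [  0.13  -0.22 123.32] head deg -52.9 F(x,t,r) [ 0.28 -0.46 -0.48] M [-0.286 -0.002  0.026] q6 0.39 tilt [-0.1  0.2] g 12.9
(array([ 0.0144, -0.0001, -0.0003]), array([0.0021, 0.0059, 0.0028]))
```

```bash

python3 -m jog '[{"linear":[0.005,0,0],"rotation":[0,0,0],"grip":5},{"linear":[0.01,0,0],"rotation":[0,0,0],"grip":5},{"linear":[0.014,0,0],"rotation":[0,0,0],"grip":5},{"linear":[0.014,0,0],"rotation":[0,0,0],"grip":5}]'
python3 -c "
from h import *
st(1)"
python3 -m jog '[{"linear":[0.004,0,0],"rotation":[0,0,0],"grip":5},{"linear":[0.008,0,0],"rotation":[0,0,0],"grip":5},{"linear":[0.012,0,0],"rotation":[0,0,0],"grip":5},{"linear":[0.012,0,0],"rotation":[0,0,0],"grip":5}]'
python3 -c "
from h import *
st(1)"
```

```text
time_s: 22.83
eef_pos: [527.1, 45.1, 293.6]
ee_rot: [0.573, 0.36, 0.726, -0.12]
force: [-0.1, 0.1, -0.9]
grip_width: 0.153
t=22.83 mouth x,t-off,r [ 9.0000e-02 -2.9000e-01  1.1894e+02] head deg -53.0 F(x,t,r) [-0.07 -0.26 -0.85] M [-0.322 -0.01  -0.012] q6 0.39 tilt [-0.1  0.2] g 13.0
time_s: 23.17
eef_pos: [526.7, 46.6, 290.1]
ee_rot: [0.573, 0.36, 0.727, -0.12]
force: [0.4, -0.8, -0.9]
grip_width: 0.151
t=23.17 mouth x,t-off,r [ 2.0000e-02 -3.0000e-01  1.1507e+02] head deg -53.0 F(x,t,r) [ 0.21 -1.13 -0.47] M [-0.265  0.028 -0.009] q6 0.39 tilt [-0.1  0.1] g 12.9
```

Below the square's edge with no push; on to the collar.

```bash

python3 -m jog '[{"linear":[0.004,0,0],"rotation":[0,0,0],"grip":5},{"linear":[0.008,0,0],"rotation":[0,0,0],"grip":5},{"linear":[0.01,0,0],"rotation":[0,0,0],"grip":5},{"linear":[0.01,0,0],"rotation":[0,0,0],"grip":5}]'
python3 -m jog '[{"linear":[0.005,0,0],"rotation":[0,0,0],"grip":5},{"linear":[0.007,0,0],"rotation":[0,0,0],"grip":5},{"linear":[0.007,0,0],"rotation":[0,0,0],"grip":5}]'
python3 -c "
from h import *
st(1)"
python3 -m jog '[{"linear":[0,0,0.0007],"rotation":[0.2,0,0],"grip":5},{"linear":[0,-0.0002,0.0015],"rotation":[0.4,0,0],"grip":5},{"linear":[0,-0.0005,0.0022],"rotation":[0.6,0,0],"grip":5},{"linear":[0,-0.0008,0.003],"rotation":[0.8,0,0],"grip":5},{"linear":[0,-0.001,0.0033],"rotation":[0.9,0,0],"grip":5},{"linear":[0,-0.001,0.0033],"rotation":[0.9,0,0],"grip":5}]'
python3 -c "
from h import *
st(1)"
```

```text
time_s: 23.5
eef_pos: [526.4, 47.8, 287.2]
ee_rot: [0.572, 0.36, 0.727, -0.12]
force: [1.2, 0.3, -0.6]
grip_width: 0.145
time_s: 23.75
eef_pos: [526.5, 48.4, 286.0]
ee_rot: [0.573, 0.36, 0.726, -0.12]
force: [-0.7, -1.4, 4.3]
grip_width: 0.156
t=23.75 mouth x,t-off,r [  0.2   -0.3  110.65] head deg -52.9 F(x,t,r) [-1.    0.58  4.41] M [-0.183  0.132 -0.02 ] q6 0.39 tilt [-0.1  0.2] g 13.3
time_s: 24.25
eef_pos: [526.8, 47.5, 285.7]
ee_rot: [0.478, 0.479, 0.681, -0.28]
force: [-1.7, -0.3, 0.5]
grip_width: 0.148
t=24.25 mouth x,t-off,r [-5.0000e-02 -2.8000e-01  1.1073e+02] head deg -78.8 F(x,t,r) [-1.71  0.22  0.43] M [-0.242  0.372  0.048] q6 0.84 tilt [0.  0.2] g 12.6
```

```bash

python3 -m jog '[{"linear":[0,0,0.0007],"rotation":[0.2,0,0],"grip":5},{"linear":[0,-0.0002,0.0015],"rotation":[0.4,0,0],"grip":5},{"linear":[0,-0.0005,0.0022],"rotation":[0.6,0,0],"grip":5},{"linear":[0,-0.0008,0.003],"rotation":[0.8,0,0],"grip":5},{"linear":[0,-0.001,0.0032],"rotation":[0.85,0,0],"grip":5},{"linear":[0,-0.001,0.0032],"rotation":[0.85,0,0],"grip":5}]'
python3 -c "
from h import *
st(1)"
python3 -m jog '[{"linear":[0,0,0.0007],"rotation":[0.2,0,0],"grip":5},{"linear":[0,-0.0002,0.0015],"rotation":[0.4,0,0],"grip":5},{"linear":[0,-0.0005,0.0022],"rotation":[0.6,0,0],"grip":5},{"linear":[0,-0.0008,0.003],"rotation":[0.8,0,0],"grip":5},{"linear":[0,-0.001,0.0032],"rotation":[0.85,0,0],"grip":5},{"linear":[0,-0.001,0.0032],"rotation":[0.85,0,0],"grip":5}]'
python3 -c "
from h import *
st(1)"
```

```text
time_s: 24.75
eef_pos: [526.8, 46.6, 285.4]
ee_rot: [0.367, 0.569, 0.607, -0.416]
force: [-1.3, -0.5, 0.3]
grip_width: 0.15
t=24.75 mouth x,t-off,r [ -0.21  -0.27 110.77] head deg -103.0 F(x,t,r) [-1.42 -0.06  0.32] M [-0.132  0.435  0.038] q6 1.26 tilt [0.1 0.2] g 12.8
time_s: 25.25
eef_pos: [526.4, 45.8, 285.1]
ee_rot: [0.239, 0.633, 0.507, -0.534]
force: [-1.8, -0.2, 0.8]
grip_width: 0.154
t=25.25 mouth x,t-off,r [ -0.3   -0.2  110.79] head deg -127.2 F(x,t,r) [-1.75  0.52  0.7 ] M [-0.063  0.412  0.009] q6 1.68 tilt [0.1 0.1] g 13.2
```

```bash

python3 -m jog '[{"linear":[0,0,0.0007],"rotation":[0.2,0,0],"grip":5},{"linear":[0,-0.0002,0.0015],"rotation":[0.4,0,0],"grip":5},{"linear":[0,-0.0005,0.0022],"rotation":[0.6,0,0],"grip":5},{"linear":[0,-0.0008,0.003],"rotation":[0.8,0,0],"grip":5},{"linear":[0,-0.001,0.0033],"rotation":[0.87,0,0],"grip":5},{"linear":[0,-0.001,0.0033],"rotation":[0.87,0,0],"grip":5},{"linear":[0,-0.001,0.0033],"rotation":[0.87,0,0],"grip":5},{"linear":[0,-0.001,0.0033],"rotation":[0.87,0,0],"grip":5}]'
python3 -c "
from h import *
st(1)"
python3 -m jog '[{"linear":[0,0,-0.0005],"rotation":[-0.14,0,0],"grip":5},{"linear":[0,0,-0.001],"rotation":[-0.28,0,0],"grip":5},{"linear":[-0.01,0,-0.001],"rotation":[-0.28,0,0],"grip":5},{"linear":[-0.03,0,-0.001],"rotation":[-0.28,0,0],"grip":5},{"linear":[-0.06,0,-0.001],"rotation":[-0.28,0,0],"grip":5},{"linear":[-0.12,0,-0.001],"rotation":[-0.28,0,0],"grip":5},{"linear":[-0.15,0,-0.001],"rotation":[-0.28,0,0],"grip":5},{"linear":[-0.15,0,-0.001],"rotation":[-0.28,0,0],"grip":5}]'
python3 - <<'E'
from h import *
st(1); snap('13'); rel('13',1); view('13','pics/v13.png')
E
```

```text
time_s: 25.92
eef_pos: [525.7, 45.1, 284.8]
ee_rot: [0.098, 0.669, 0.381, -0.63]
force: [-1.8, 0.3, -0.4]
grip_width: 0.15
t=25.92 mouth x,t-off,r [ -0.35  -0.15 110.76] head deg -151.9 F(x,t,r) [-1.65  0.49 -0.66] M [-0.044  0.349  0.06 ] q6 2.11 tilt [0.2 0.1] g 12.8
time_s: 26.58
eef_pos: [530.5, 27.0, 328.3]
ee_rot: [0.146, 0.662, 0.423, -0.601]
force: [-0.6, -0.7, -0.8]
grip_width: 0.151
t=26.58 mouth x,t-off,r [  0.37  -0.28 158.09] head deg -143.9 F(x,t,r) [-0.7  -0.88 -0.49] M [-0.23   0.041 -0.101] q6 1.98 tilt [0.4 0. ] g 12.9
head 76 ((1.2568302154541016, -0.24739599227905273), (9.94478702545166, 7.053979396820068), 40.94392395019531)
socket 193 7.429016439412598 [-9.53297362  8.03830556] 56.320768371377476
key mouth in spoke frame (x,t,r) [  0.55   0.27 158.09] off-head t -0.52
heading -143.9 axis err deg 0.4
```

View pics/v13.png

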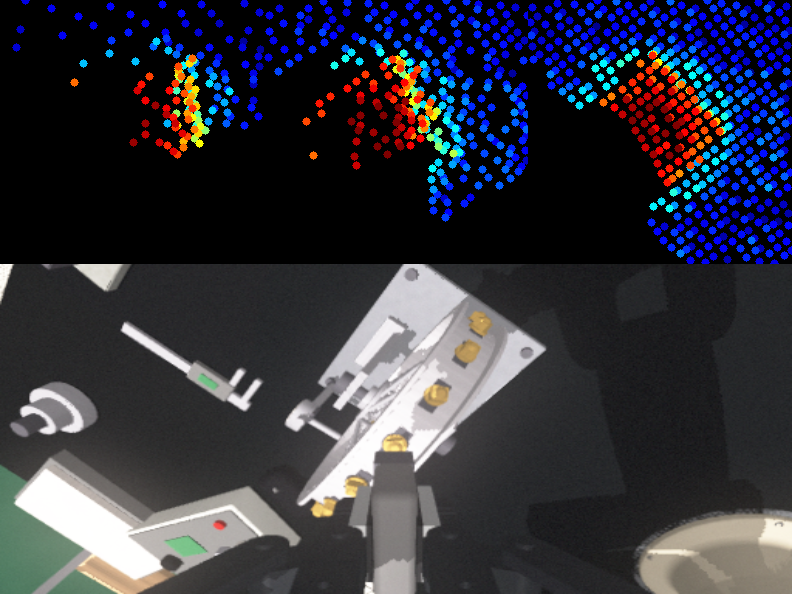

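```bash
python3 - <<'E'
from h import *
T=Rt([0,0,-1],[0.159,-0.987,0]); p=np.array([537.4,-279.6,150])-T@np.array([56.4,-2.3,-.3])
print(p); chain(p+[0,0,60],T,2); chain(p,T,2)
E
```

```text
[ 539.71843766 -279.53038085  206.4       ]
1 [-0.1056  0.3508  0.3715] [-0.8731 -0.3683  0.198 ]
2 [0.0018 0.163  0.4956] [-0.8731 -0.3683  0.198 ]
1 [-0.0137  0.3825  0.3948] [-0.8731 -0.3683  0.198 ]
2 [0.0996 0.1765 0.5112] [-0.8731 -0.3683  0.198 ]
```

```bash

python3 -m jog '[{"linear":[-0.06,0.06,0.06],"rotation":[-0.15,-0.06,0.03],"grip":5},{"linear":[-0.105,0.18,0.18],"rotation":[-0.4,-0.17,0.09],"grip":5},{"linear":[-0.105,0.35,0.37],"rotation":[-0.873,-0.368,0.198],"grip":5},{"linear":[-0.105,0.35,0.37],"rotation":[-0.873,-0.368,0.198],"grip":5},{"linear":[-0.105,0.35,0.37],"rotation":[-0.873,-0.368,0.198],"grip":5},{"linear":[-0.105,0.35,0.37],"rotation":[-0.873,-0.368,0.198],"grip":5}]'
python3 - <<'E'
from h import *
T=Rt([0,0,-1],[0.159,-0.987,0]); p=np.array([537.4,-279.6,150])-T@np.array([56.4,-2.3,-.3])
chain(p,T,1)
E
```

```text
time_s: 27.13
eef_pos: [534.5, -126.5, 295.0]
ee_rot: [0.351, 0.577, 0.495, -0.547]
force: [0.7, 1.1, -0.8]
grip_width: 0.153
1 [0.1913 0.1913 0.524 ] [-0.8761 -0.3708  0.2028]
```

```bash

python3 -m jog '[{"linear":[0.19,0.191,0.524],"rotation":[-0.876,-0.371,0.203],"grip":5},{"linear":[0.19,0.191,0.524],"rotation":[-0.876,-0.371,0.203],"grip":5},{"linear":[0.19,0.191,0.524],"rotation":[-0.876,-0.371,0.203],"grip":5},{"linear":[0.19,0.191,0.524],"rotation":[-0.876,-0.371,0.203],"grip":5},{"linear":[0.19,0.191,0.524],"rotation":[-0.876,-0.371,0.203],"grip":5},{"linear":[0.19,0.191,0.524],"rotation":[-0.876,-0.371,0.203],"grip":5},{"linear":[0.19,0.191,0.524],"rotation":[-0.876,-0.371,0.203],"grip":5}]'
python3 - <<'E'
from h import *
snap('14',('wrist','side'))
T=Rt([0,0,-1],[0.159,-0.987,0]); p=np.array([537.4,-279.6,80])-T@np.array([56.4,-2.3,-.3])
chain(p,T,1); s=sense(); print(s['time_s'],s['force'],pose()[0],s['joints'])
c,s,d=ld('14'); P=cloud('wrist',d,c); p,R=pose(s); q=(P-p)@R
m=(np.abs(q[...,1])<14)&(np.abs(q[...,2])<14)&(q[...,0]>36)&(q[...,0]<56.5); b=q[m]
print("socket",np.median(b[:,1]),b[:,2].min(),b[:,2].max(),b[:,0].max())
hm=(np.abs(P[...,2]-45)<2.5)&(np.abs(P[...,0]-540)<130)&(np.abs(P[...,1]+280)<60); print(cv2.minAreaRect(np.float32(P[hm][:,:2])))
E
```

```text
time_s: 27.72
eef_pos: [540.0, -278.5, 207.2]
ee_rot: [0.538, 0.46, 0.538, -0.459]
force: [0.5, 0.6, -0.6]
grip_width: 0.151
1 [ 0.2391 -0.0035  0.0039] [-0.0002  0.0012 -0.0031]
27.8167 [-0.24571351 -0.54045246 -1.37433727] [ 540.446844   -278.17818645  208.14437734] [-6.68189069e-01  5.12781118e-01  1.26617716e+00  7.51558080e-04
  1.36112232e+00  7.42819825e-01]
socket 7.292645630333739 -9.584781183547413 8.8946938405636 56.36903172890162
((537.3807983398438, -279.5672912597656), (75.35104370117188, 209.53482055664062), 87.66201782226562)
```

View pics/wrist14.png

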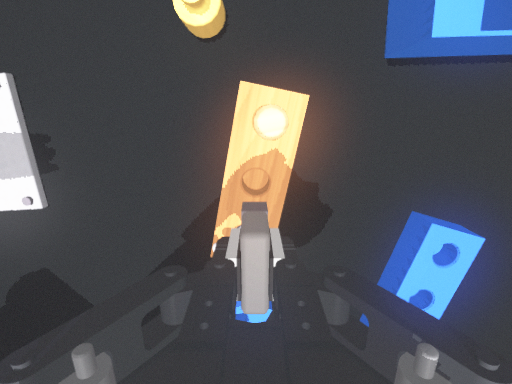

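View pics/side14.png

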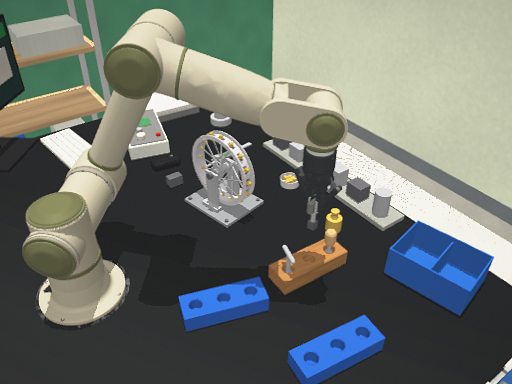

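```bash

python3 -m jog '[{"linear":[0.08,-0.004,0.005],"rotation":[0,0,0],"grip":5},{"linear":[0.16,-0.004,0.005],"rotation":[0,0,0],"grip":5},{"linear":[0.24,-0.004,0.005],"rotation":[0,0,0],"grip":5},{"linear":[0.28,-0.004,0.005],"rotation":[0,0,0],"grip":5},{"linear":[0.28,-0.004,0.005],"rotation":[0,0,0],"grip":5},{"linear":[0.28,-0.004,0.005],"rotation":[0,0,0],"grip":5},{"linear":[0.28,-0.004,0.005],"rotation":[0,0,0],"grip":5}]'
python3 - <<'E'
from h import *
T=Rt([0,0,-1],[0.159,-0.987,0]); p=np.array([537.4,-279.6,18])-T@np.array([56.4,-2.3,-.3])
chain(p,T,1); s=sense(); print(s['time_s'],s['force'],pose()[0])
E
```

```text
time_s: 28.4
eef_pos: [540.5, -279.7, 126.1]
ee_rot: [0.54, 0.459, 0.537, -0.458]
force: [0.1, -0.9, -0.7]
grip_width: 0.151
1 [ 0.1723 -0.0033 -0.0014] [ 0.0007  0.0052 -0.0073]
28.4 [ 0.13923655 -0.9433584  -0.71774264] [ 540.54837545 -279.6874025   126.09576554]
```

```bash

python3 -m jog '[{"linear":[0.05,-0.004,-0.0014],"rotation":[0,0,0],"grip":5},{"linear":[0.09,-0.004,-0.0014],"rotation":[0,0,0],"grip":5},{"linear":[0.12,-0.004,-0.0014],"rotation":[0,0,0],"grip":5},{"linear":[0.15,-0.004,-0.0014],"rotation":[0,0,0],"grip":5},{"linear":[0.165,-0.004,-0.0014],"rotation":[0,0,0],"grip":5},{"linear":[0.165,-0.004,-0.0014],"rotation":[0,0,0],"grip":5},{"linear":[0.165,-0.004,-0.0014],"rotation":[0,0,0],"grip":5}]'
python3 -m jog '[{"linear":[0.005,0,0],"rotation":[0,0,0],"grip":5},{"linear":[0.01,0,0],"rotation":[0,0,0],"grip":5},{"linear":[0.015,0,0],"rotation":[0,0,0],"grip":5},{"linear":[0.015,0,0],"rotation":[0,0,0],"grip":5}]'
python3 - <<'E'
from h import *
T=Rt([0,0,-1],[0.159,-0.987,0]); p=np.array([537.4,-279.6,15])-T@np.array([56.4,-2.3,-.3])
chain(p,T,1); s=sense(); print(s['time_s'],s['force'],pose()[0])
E
```

```text
time_s: 28.98
eef_pos: [539.6, -279.6, 76.7]
ee_rot: [0.54, 0.459, 0.537, -0.458]
force: [-0.0, 0.1, -1.1]
grip_width: 0.154
time_s: 29.32
eef_pos: [539.5, -279.6, 72.0]
ee_rot: [0.54, 0.459, 0.537, -0.458]
force: [0.3, -0.1, -1.0]
grip_width: 0.148
1 [ 0.0019  0.0007 -0.    ] [ 0.0006  0.0047 -0.0069]
29.3167 [ 0.25817048 -0.05426358 -1.0233134 ] [ 539.51527399 -279.57214871   71.97442087]
```

```bash

python3 -m jog '[{"linear":[0.003,0,0],"rotation":[0,0,0],"grip":5},{"linear":[0.004,0,0],"rotation":[0,0,0],"grip":5},{"linear":[0.004,0,0],"rotation":[0,0,0],"grip":14},{"linear":[0.004,0,0],"rotation":[0,0,0],"grip":20},{"linear":[0.004,0,0],"rotation":[0,0,0],"grip":40},{"linear":[0.004,0,0],"rotation":[0,0,0],"grip":50},{"linear":[0.004,0,0],"rotation":[0,0,0],"grip":50},{"linear":[0.004,0,0],"rotation":[0,0,0],"grip":50},{"linear":[0.004,0,0],"rotation":[0,0,0],"grip":50}]'
python3 - <<'E'
from h import *
snap('15'); s=sense(); print(s['time_s'],s['force'],pose()[0])
E
```

```text
time_s: 30.07
eef_pos: [539.5, -279.6, 70.8]
ee_rot: [0.54, 0.459, 0.537, -0.458]
force: [-0.3, 0.2, 0.4]
grip_width: 0.587
30.1167 [-0.67080539 -0.75779647  0.11497115] [ 539.54534594 -279.60572797   70.79289236]
```

View pics/wrist15.png

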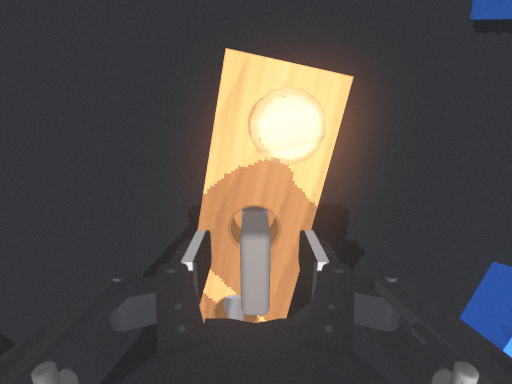

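```bash

python3 -m jog '[{"linear":[-0.05,0,0],"rotation":[0,0,0],"grip":50},{"linear":[-0.15,0,0],"rotation":[0,0,0],"grip":50},{"linear":[-0.28,0,0],"rotation":[0,0,0],"grip":50},{"linear":[-0.42,0,0],"rotation":[0,0,0],"grip":50},{"linear":[-0.45,0,0],"rotation":[0,0,0],"grip":50},{"linear":[-0.45,0,0],"rotation":[0,0,0],"grip":50}]'
python3 - <<'E'
from h import *
snap('16',('wrist','side')); s=sense(); print(s['time_s'],pose()[0])
c,s,d=ld('16'); P=cloud('wrist',d,c)
m=(P[...,2]>98)&(P[...,2]<112)&(np.abs(P[...,0]-537)<30)&(np.abs(P[...,1]+279)<30)
q=P[m]; print(len(q),np.median(q[:,2]),cv2.minAreaRect(np.float32(q[:,:2])))
A=np.c_[q[:,:2]-q[:,:2].mean(0),np.ones(len(q))]; print("plane",np.linalg.lstsq(A,q[:,2],rcond=None)[0])
print(plan([450,81,310],pose()[1]), plan([450,81,310],Rt([0,0,-1],[.383,-.924,0])))
a=cv2.imread('pics/wrist16.png'); b=cv2.imread('pics/side16.png'); cv2.imwrite('pics/v16.png',np.hstack([cv2.resize(a[60:320,120:400],(400,371)),cv2.resize(b[180:320,240:391],(400,371))]))
E
```

```text
time_s: 30.62
eef_pos: [540.1, -280.1, 209.6]
ee_rot: [0.542, 0.459, 0.534, -0.458]
force: [0.4, 0.2, -1.1]
grip_width: 0.585
30.7167 [ 538.78964165 -279.16264013  205.02320639]
644 103.63201723223243 ((538.4569702148438, -279.5618896484375), (42.97258758544922, 13.787595748901367), 9.360066413879395)
plane [-9.33060461e-03 -6.38920948e-03  1.03507444e+02]
(array([-0.3524, -0.0999, -1.2317]), array([0., 0., 0.])) (array([-0.3524, -0.0999, -1.2317]), array([-0.466 ,  0.0043, -0.0054]))
```

View pics/v16.png

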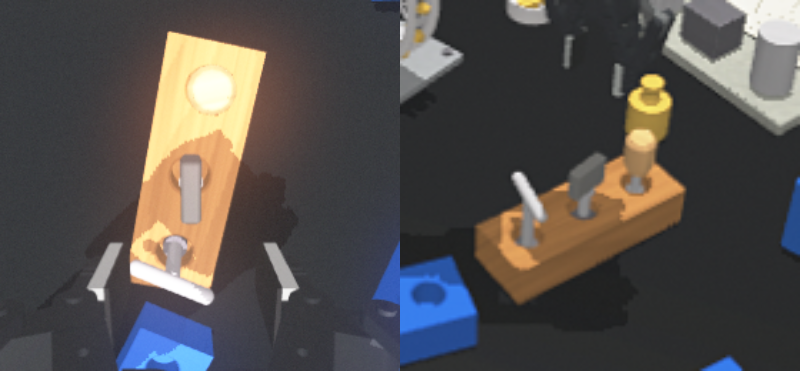

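```bash

python3 -m jog '[{"linear":[-0.14,0,0],"rotation":[0,0,0],"grip":50},{"linear":[-0.28,-0.02,-0.1],"rotation":[0,0,0],"grip":50},{"linear":[-0.35,-0.07,-0.9],"rotation":[-0.466,0,0],"grip":50},{"linear":[-0.35,-0.07,-0.9],"rotation":[-0.466,0,0],"grip":50},{"linear":[-0.35,-0.07,-0.9],"rotation":[-0.466,0,0],"grip":50},{"linear":[-0.35,-0.07,-0.9],"rotation":[-0.466,0,0],"grip":50},{"linear":[-0.35,-0.07,-0.9],"rotation":[-0.466,0,0],"grip":50},{"linear":[-0.35,-0.07,-0.9],"rotation":[-0.466,0,0],"grip":50},{"linear":[-0.35,-0.07,-0.9],"rotation":[-0.466,0,0],"grip":50}]'
python3 -c "
from h import *
print(plan([450,81,290],Rt([0,0,-1],[.383,-.924,0])))"
```

```text
time_s: 31.47
eef_pos: [473.2, -10.6, 309.2]
ee_rot: [0.59, 0.392, 0.588, -0.391]
force: [0.7, -0.4, 0.6]
grip_width: 0.588
(array([ 0.0641,  0.0471, -0.3114]), array([ 0.0107,  0.0008, -0.0046]))
```

```bash

python3 -m jog '[{"linear":[0,0.047,-0.15],"rotation":[0,0,0],"grip":50},{"linear":[0,0.047,-0.31],"rotation":[0,0,0],"grip":50},{"linear":[0.06,0.047,-0.31],"rotation":[0,0,0],"grip":50},{"linear":[0.06,0.047,-0.31],"rotation":[0,0,0],"grip":50},{"linear":[0.06,0.047,-0.31],"rotation":[0,0,0],"grip":50},{"linear":[0.06,0.047,-0.31],"rotation":[0,0,0],"grip":50}]'
python3 - <<'E'
from h import *
snap('17'); print(sense()['time_s'],pose()[0]); view('17','pics/v17.png')
c,s,d=ld('17'); P=cloud('wrist',d,c)
for i in (-1,0,1):
    o,R=spoke(W,i); q=(P-o)@R; m=(np.abs(q[...,0])<12)&(np.abs(q[...,1])<12)&(q[...,2]>115)&(q[...,2]<123); a=q[m]; print(i,len(a),cv2.minAreaRect(np.float32(a[:,:2])))
E
```

```text
time_s: 31.97
eef_pos: [450.4, 80.0, 290.6]
ee_rot: [0.589, 0.392, 0.589, -0.391]
force: [0.1, 0.5, -0.8]
grip_width: 0.588
32.0167 [450.5762747   79.7285085  290.96303085]
-1 235 ((-0.09207558631896973, -0.6652531623840332), (10.03454303741455, 11.003125190734863), 10.304803848266602)
0 242 ((-0.2481553554534912, 1.7301712036132812), (10.02800178527832, 9.968303680419922), 26.475597381591797)
1 224 ((-0.06640625, 0.543363094329834), (10.829206466674805, 11.21024227142334), 41.175132751464844)
```

View pics/v17.png

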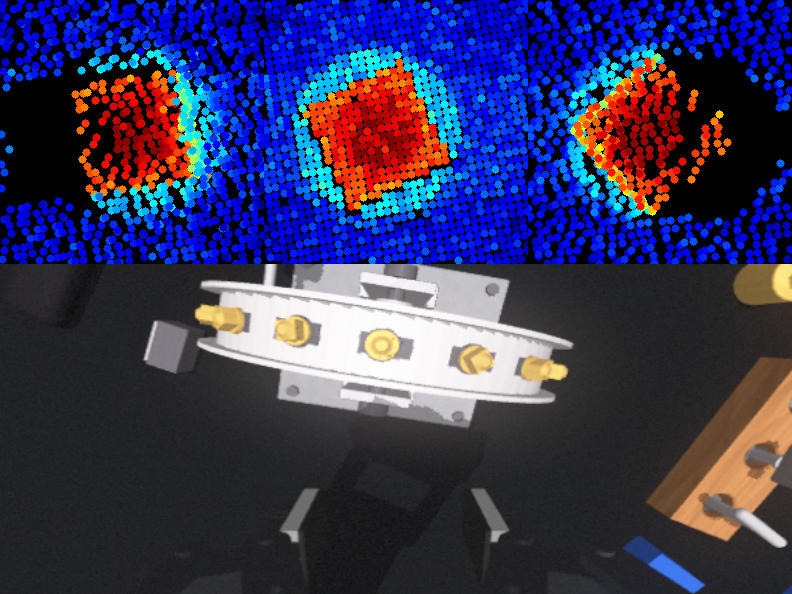

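```bash
python3 -c "
from rig import *
print(finish_job())"
```

```text
the job is handed in; nothing more can be done
None
```

The job is done and handed in at about 32 s of the 72 s allowed; the hand-in gives no verdict.

I took the flag-handled key from the middle hole of the wooden block. I seated it on the left, top and right nipples in turn and tightened them clockwise by one, two and one quarter turns. The key then went back into the same hole and was released.

**Nipples:** Depth views before and after put the left, top and right nipples at about 88°, 176° and 86° of turn. All are inside the 15° tolerance. The depth views only show each head's angle modulo a quarter turn. The count of full quarter turns comes from how far the key turned while seated (about 99°, 189° and 99°, including the 9° of play).

**Fit and forces:** Each time the key stopped at the collar, at radius 110.7–110.9 mm. Readings taken at the end of each move showed about 5 N at most on the wheel; forces during moves were not recorded.

**Key in the block:** It stands upright on the floor of its hole, with its top at 103.6 mm as at the start, about 1 mm off the hole's centre. The gripper was open and clear of everything.

**Other tools and things:** The tee and nut driver look untouched in the pictures. I did not measure whether the loose things on the bench had shifted.

**Small disagreements:** Position estimates of the key in the hand differed by up to about 0.7 mm between views. Later head-angle readings came out 2–4° off the quarter-turn marks. Neither affected the result.

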